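# Fetch the culture flask from behind the bottles

### The job

The culture flask lies at the back of the steel tray behind a row of three containers. Stand all three upright on the empty white side tray, then lift the flask out, keep it level and set it down gently on the imager, centred over the round window and lengthwise along the stage (cap at either end). Then put each container back upright in the place where it stood in the steel tray, without shifting the dish stack, the slide case or the timer.

Things in the scene. Friction and masses are not known exactly. Their poses are not given: they have to be found in the camera images.
- tray: Shallow stainless-steel tray, fixed, 176 mm (its x) by 280 mm (its y), rim 14 mm high, walls and floor 3 mm thick. Origin at the centre of its underside (inner floor 3 mm above); x points from its front (robot side) to its back. The three containers stand in a row along y, 70 mm apart, about 44 mm in front of the origin; the flask lies behind them.
- side_tray: Empty shallow white plastic tray, fixed, 270 mm (its x) by 120 mm (its y), rim 12 mm high, walls and floor 3 mm thick. Origin at the centre of its underside (inner floor 3 mm above). It lies on the left or the right of the steel tray, roughly end-on to the robot. Three containers fit in it side by side along x, about 84 mm apart.
- imager: Compact live-cell imager, fixed: a white box 170 mm (its x) by 110 mm (its y), 75 mm high, with a flat black stage as its top. The round glass window, flush with the stage, is in its middle, 75 mm straight above the origin, which is the centre of the underside; the stage's long direction is x. On the left or the right of the steel tray, on the side where the side tray is not.
- square_bottle: Square clear-plastic bottle with a white screw cap: body 52 x 52 mm with rounded corners and straight sides up to 78 mm, then a shoulder; cap 38 mm across, top at 112 mm. 0.12 to 0.24 kg. Origin at the centre of its underside, z up; x and y are square to its flat sides. It starts with its sides within 0.1 rad of the steel tray's x and y.
- round_bottle: Round clear-glass bottle with a white screw cap: 56 mm in diameter with straight sides up to 72 mm, then a shoulder; cap 35 mm across, top at 108 mm. 0.14 to 0.28 kg. Origin at the centre of its underside, z up.
- jar: Wide-mouthed white plastic jar, lower than the bottles: body 58 mm in diameter up to 62 mm, lid 60 mm in diameter from 64 mm to the top at 85 mm. 0.1 to 0.21 kg. Origin at the centre of its underside, z up.
- flask: Clear plastic cell-culture flask lying flat: body 60 mm (its x) by 100 mm (its y), 30 mm high, with a short neck and a blue cap 27 mm across at its +y end, reaching 84 mm from the origin. Origin at the centre of the body's underside, z up. 0.07 to 0.14 kg. It starts with y along the steel tray's y, about 10 mm behind the row of containers: fingers do not fit between.
- dishes: Stack of three small clear dishes at the back of the steel tray, beyond the flask's cap: 41 mm across, 36 mm high, origin at the centre of its underside. Not part of the job: leave it alone.
- slide_case: Flat black case for slides, 45 x 85 x 14 mm, lying on the bench in front of the steel tray; origin at the centre of its underside. Leave it alone.
- timer: White bench timer, 62 mm square and 18 mm high, lying beyond the trays to the left; origin at the centre of its underside. Leave it alone.
Mind the look-alikes: they are no part of the job. What is shaped like the round_bottle but purple is not meant.

How it is judged:
On the way, in this order (a step that is already met when the one before it is completed fails the run):
1. all three containers stand upright and released on the side tray, the flask still where it lay (x of square_bottle in the frame of side_tray between -0.108 and 0.108 m and y of square_bottle in the frame of side_tray between -0.036 and 0.036 m and z of each of square_bottle, round_bottle, jar in the frame of side_tray below 0.01 m and angle between each of square_bottle, round_bottle, jar's own z axis and vertical below 0.1 rad and contact force between the fingers and square_bottle below 0.3 N and linear speed of each of square_bottle, round_bottle, jar below 0.02 m/s and angular speed of each of square_bottle, round_bottle, jar below 0.3 rad/s and x of round_bottle in the frame of side_tray between -0.108 and 0.108 m and y of round_bottle in the frame of side_tray between -0.036 and 0.036 m and contact force between the fingers and round_bottle below 0.3 N and x of jar in the frame of side_tray between -0.108 and 0.108 m and y of jar in the frame of side_tray between -0.036 and 0.036 m and contact force between the fingers and jar below 0.3 N and distance of flask from where it was at the start of the episode below 0.02 m), for 0.2 s.
2. the flask lies on the imager's stage, centred over the window, lengthwise, flat, released and at rest, the containers still on the side tray (horizontal distance between flask and imager below 0.012 m and z of flask in the frame of imager between 0.071 and 0.081 m and angle between the y axis of flask and the x axis of imager, either way round below 0.17 rad and angle between flask's own z axis and vertical below 0.08 rad and linear speed of flask below 0.02 m/s and angular speed of flask below 0.3 rad/s and contact force between the fingers and flask below 0.3 N and x of square_bottle in the frame of side_tray between -0.108 and 0.108 m and y of square_bottle in the frame of side_tray between -0.036 and 0.036 m and z of each of square_bottle, round_bottle, jar in the frame of side_tray below 0.01 m and angle between each of square_bottle, round_bottle, jar's own z axis and vertical below 0.1 rad and x of round_bottle in the frame of side_tray between -0.108 and 0.108 m and y of round_bottle in the frame of side_tray between -0.036 and 0.036 m and x of jar in the frame of side_tray between -0.108 and 0.108 m and y of jar in the frame of side_tray between -0.036 and 0.036 m), for 0.2 s.
At the end, for the whole second after the job is handed in: Each container stands upright and at rest within 13 mm of where it started; the flask lies flat (within 5 degrees) and at rest on the imager's stage, its body's centre within 12 mm of the window's centre and its length within 10 degrees of the stage's long direction; all released (horizontal distance between flask and imager below 0.012 m and z of flask in the frame of imager between 0.071 and 0.081 m and angle between the y axis of flask and the x axis of imager, either way round below 0.17 rad and angle between each of flask, square_bottle, round_bottle, jar's own z axis and vertical below 0.08 rad and linear speed of each of flask, square_bottle, round_bottle, jar below 0.02 m/s and angular speed of each of flask, square_bottle, round_bottle, jar below 0.3 rad/s and contact force between the fingers and flask below 0.3 N and distance of each of square_bottle, round_bottle, jar from where it was at the start of the episode below 0.013 m and contact force between the fingers and square_bottle below 0.3 N and contact force between the fingers and round_bottle below 0.3 N and contact force between the fingers and jar below 0.3 N); the robot touches nothing.
It fails at once if the dish stack shifted by more than 15 mm or toppled (distance of dishes from where it was at the start of the episode above 0.015 m or angle between dishes's own z axis and vertical above 0.4 rad).
It fails at once if the slide case or the timer shifted by more than 15 mm (distance of any of slide_case, timer from where it was at the start of the episode above 0.015 m).
It fails at once if a container tipped over (angle between any of square_bottle, round_bottle, jar's own z axis and vertical above 0.6 rad).
It fails at once if the flask tilted by more than 25 degrees (angle between flask's own z axis and vertical above 0.436 rad).
It fails at once if the flask dropped onto the imager instead of being set down (let go and falling at over 0.45 m/s) (horizontal distance between flask and imager below 0.06 m and z of flask in the frame of imager below 0.2 m and contact force between the fingers and flask below 0.05 N and linear speed of flask above 0.45 m/s).
It also fails if it takes over 141 s, if anything falls off the work surface, if the arm or the gripper's body presses on something with over 40 N, if the wrist force passes 120 N, or if a joint passes its speed limit or range.

### The arm

A 7-joint arm with a two-finger parallel gripper is mounted at the origin on the work surface. World frame = base frame: x ahead of the robot, y to its left, z up, the work surface at z = 0. Lengths are in m, angles in rad, forces in N, time in s.
With the tool pointing down it reaches from about 0.425 to 0.95 m from the base axis. Payload 4.7 kg.
Tool frame: the origin (TCP) lies between the finger pads; the fingertips stand 25 mm ahead of it and the grasp point (between the pads) lies 6 mm ahead of it; z points along the fingers, x is the direction in which the jaws open and shut, and the axes are right-handed (so a half turn about z gives the same grasp; the last joint's range is limited). The gripper opens to 85 mm and grips with 20 to 120 N. Pads are 22 mm wide; open, the fingers measure 114 mm over their backs; the gripper's body (76 mm by 85 mm) begins 54 mm behind the grasp point. The pads swing forward as they close: fully open they stand 13 mm farther back than shut.
Start: joints at [-1.219, 0.469, -0.049, 1.532, 0.024, 1.141, -0.082], TCP at [0.251, 0.627, 0.256] pointing down, gripper open.
Joint ranges: [-2.59, 2.59], [-0.33, 1.99], [-1.39, 1.29], [0.1, 2.45], [-1.04, 4.18], [0.21, 1.99], [-2.66, 2.66]. Speed limits (rad/s): [2.57, 2.57, 3.14, 3.14, 3.14, 3.14, 3.14].

### API

Orientations are given as a rotation vector (axis times angle).
In Python, from rig import r, cams gives the robot as it stands. The module is installed in compiled form; this text tells all that it offers.
- The arm moves only by the tool move_arm, never from a script. Its argument "commands" is a list of rows, each a list of 7 numbers: the finger opening in m, from 0 to 0.0854, then the shift along the world's x, y, z in m, then the turn, a rotation vector about the world's x, y, z in degrees. In form: [[hand, x, y, z, rx, ry, rz], ...]. A call has 1 to 20 rows; each row is the pose to reach, as a shift and turn from the pose commanded when the call began; what a row does not reach only later rows make up. A row lasts 1/10 s, in which the tool goes at most 50 mm and 8.59 degrees, less where a joint would pass 70% of its speed; a pose out of reach is approached as far as the arm can. A call with a gripper value outside its range is refused whole. The fingers move at their own pace and stop on an object; "newtons" is the grip in N (left out, the last holds). Time passes only in rows, so rows that repeat a pose let the fingers close. It gives the time, the measured TCP pose, the force and the opening at its end, in the units of the state.
- r.get_state(): the state, without advancing time (a new reading comes with each control period).
- cams.camera(name): name is "side" or "top" or "wrist"; returns the picture (420x560x3 uint8, red, green, blue); there is no depth.
- cams.camera_model(name): a dict with "camera_matrix" (3x3 intrinsics, pixels), "eye" and "attitude" of the camera in the world. Camera axes: x right, y down, z forward; pixel columns grow to the right and rows downward; lengths in m; the calibration is good to about 2 mm. A picture is of the moment at which its call begins: read the wrist's pose just before it. camera_model takes no time and is no camera call; for the wrist camera it gives the pose at the moment of the call.
- r.close_job(): hands the job in, once; it reports no verdict.
The state is a dict: "time_s": time; "q": joint angles; "joint_vel": joint speeds; "tau": joint torques, N m; "tcp_pos": TCP position; "tcp_rot": TCP orientation; "force": force on the tool from outside, world axes, zero at the start; "ft_torque": the same for the moment, N m; "finger_gap": opening from 0.0 (shut) to 1.0 (fully open).
Only numpy, scipy, OpenCV 4.12 (cv2) and the standard library are available. Lean on these libraries where they do the work, as an engineer would, in place of code of your own. Each camera call takes 0.05 s, during which the arm holds its last target.

## Working session

There is one attempt and no reset: what is moved stays moved. The work goes in short steps, Python scripts to look and compute and a tool call to move; the robot and the scene stay as the last step left them, time stands still between calls to the robot, and variables do not carry over. Pictures are saved under pics/ and viewed, and the job is handed in when it is done.

Besides the shell and the picture viewer there is one more tool, called after "Emit:" as name([rows], argument=value, ...), one row to a line, values as JSON. move_arm: Moves the arm, as the interface text tells. Its arguments: {"type":"object","properties":{"commands":{"type":"array"},"newtons":{"type":"number"}},"required":["commands"]}

```bash
mkdir -p pics; python3 - <<'E'
from rig import r,cams
import cv2,numpy as np
print(r.get_state())
for n in("top","side","wrist"):
    m=cams.camera_model(n);print(n,m)
    cv2.imwrite(f"pics/a_{n}.png",cams.camera(n)[:,:,::-1])
E
```

```text
{'time_s': 0.0, 'q': array([-1.21892142,  0.46947955, -0.04859456,  1.53366971,  0.02409049,
        1.14098249, -0.08230607]), 'joint_vel': array([-0.00102919,  0.0002416 , -0.00095041, -0.00141911,  0.00080976,
       -0.00231843,  0.00103337]), 'tau': array([ 3.54844515e-04, -5.10313547e+01, -4.68843291e-02, -2.37712437e+01,
        1.04856089e-02,  7.33945722e-03, -1.49173115e-05]), 'tcp_pos': array([0.25064934, 0.62617765, 0.25524592]), 'tcp_rot': array([ 2.60071849e+00,  1.76030223e+00, -2.48522030e-03]), 'force': array([0.42706201, 0.22742119, 0.27949828]), 'ft_torque': array([-0.01857288,  0.00161002, -0.01952956]), 'finger_gap': 1.000771338445214}
top {'camera_matrix': array([[497.28656136,   0.        , 273.23801847],
       [  0.        , 497.28656136, 208.45567101],
       [  0.        ,   0.        ,   1.        ]]), 'eye': array([0.3757284 , 0.0173311 , 1.16803047]), 'attitude': array([-2.11530541,  2.16201193, -0.20246742])}
side {'camera_matrix': array([[525.34690469,   0.        , 280.48534737],
       [  0.        , 525.34690469, 206.63121225],
       [  0.        ,   0.        ,   1.        ]]), 'eye': array([ 0.37566775, -0.76195651,  0.71557415]), 'attitude': array([-2.28596226,  0.23281388, -0.13405061])}
wrist {'camera_matrix': array([[343.05013502,   0.        , 283.71240108],
       [  0.        , 343.05013502, 212.02835685],
       [  0.        ,   0.        ,   1.        ]]), 'eye': array([0.1879538 , 0.65152093, 0.37109906]), 'attitude': array([2.41131442, 1.63157651, 0.21575658])}
```

View pics/a_top.png

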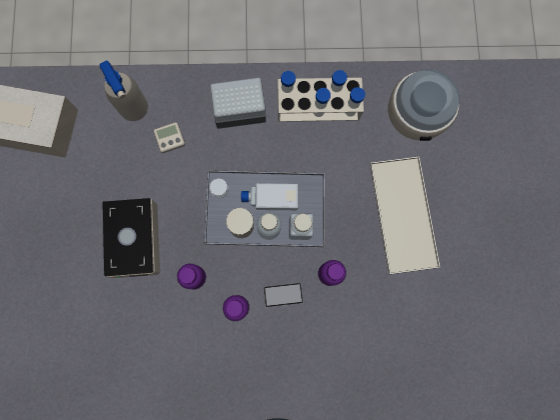

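View pics/a_side.png

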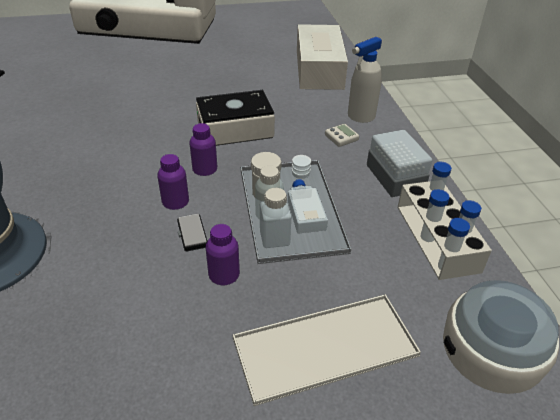

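View pics/a_wrist.png

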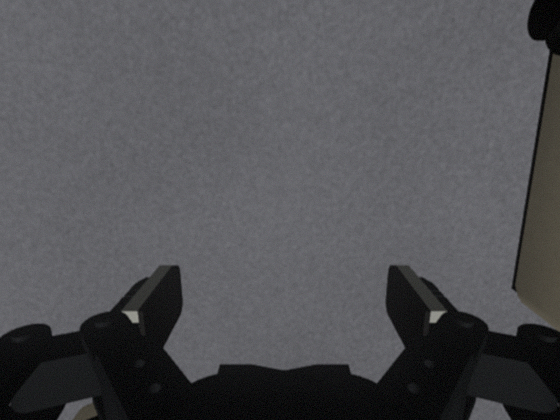

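The top view shows the row jar (239,222), round bottle (269,224) and square bottle (302,225) in the steel tray. The flask is at (276,196) with its cap to the left, the imager is on the left and the side tray on the right. The three purple bottles are decoys. Next I'll enlarge the pictures and set up the geometry.

```bash
cat > h.py <<'E'
import numpy as np,cv2,json
from scipy.spatial.transform import Rotation as R
def P(m,X):
    A=R.from_rotvec(m["attitude"]).as_matrix(); X=np.atleast_2d(X)
    c=(X-m["eye"])@A; u=c@np.array(m["camera_matrix"]).T
    return u[:,:2]/u[:,2:]
def ray(m,p):
    A=R.from_rotvec(m["attitude"]).as_matrix(); K=m["camera_matrix"]
    return A@np.linalg.solve(K,[p[0],p[1],1.])
def at(m,p,z):
    d=ray(m,p); return m["eye"]+d*(z-m["eye"][2])/d[2]
def tri(obs):
    A=np.zeros((3,3));b=np.zeros(3)
    for m,p in obs:
        d=ray(m,p);d/=np.linalg.norm(d);Q=np.eye(3)-np.outer(d,d);A+=Q;b+=Q@m["eye"]
    X=np.linalg.solve(A,b); return X,[np.round(P(m,X)[0]-p,1) for m,p in obs]
E
python3 - <<'E'
from rig import cams
from h import *
t=cams.camera_model("top");s=cams.camera_model("side")
print(at(t,(269,221),.1),P(s,at(t,(269,221),.1)))
a=cv2.imread("pics/a_top.png");b=cv2.imread("pics/a_side.png")
cv2.imwrite("pics/t1.png",cv2.resize(a[160:260,195:335],None,fx=5.6,fy=5.6,interpolation=cv2.INTER_CUBIC))
cv2.imwrite("pics/t2.png",cv2.resize(a[150:280,360:450],None,fx=4.5,fy=4.5,interpolation=cv2.INTER_CUBIC))
cv2.imwrite("pics/t3.png",cv2.resize(a[190:285,95:165],None,fx=6,fy=6,interpolation=cv2.INTER_CUBIC))
cv2.imwrite("pics/s1.png",cv2.resize(b[145:265,230:360],None,fx=5,fy=5,interpolation=cv2.INTER_CUBIC))
cv2.imwrite("pics/s2.png",cv2.resize(b[85:145,190:280],None,fx=8,fy=8,interpolation=cv2.INTER_CUBIC))
cv2.imwrite("pics/s3.png",cv2.resize(b[290:400,225:425],None,fx=4,fy=4,interpolation=cv2.INTER_CUBIC))
E
```

```text
[0.53402385 0.00733597 0.1       ] [[269.68052204 175.60917102]]
```

View pics/t1.png

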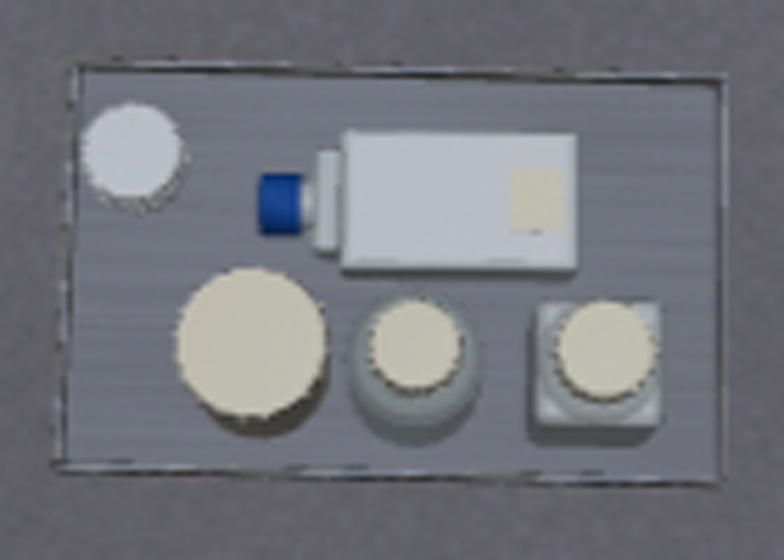

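View pics/t2.png

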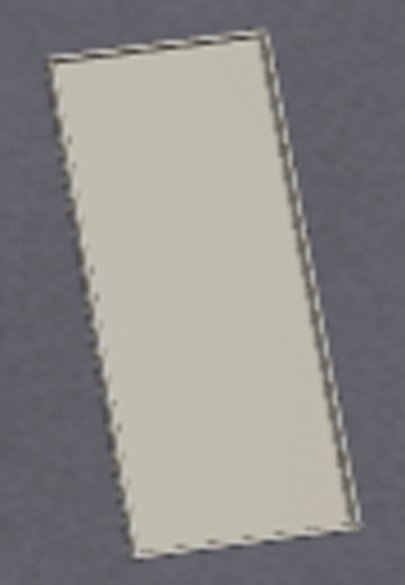

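View pics/t3.png

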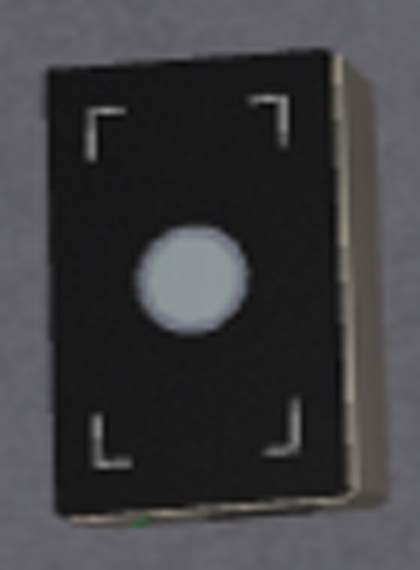

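View pics/s1.png

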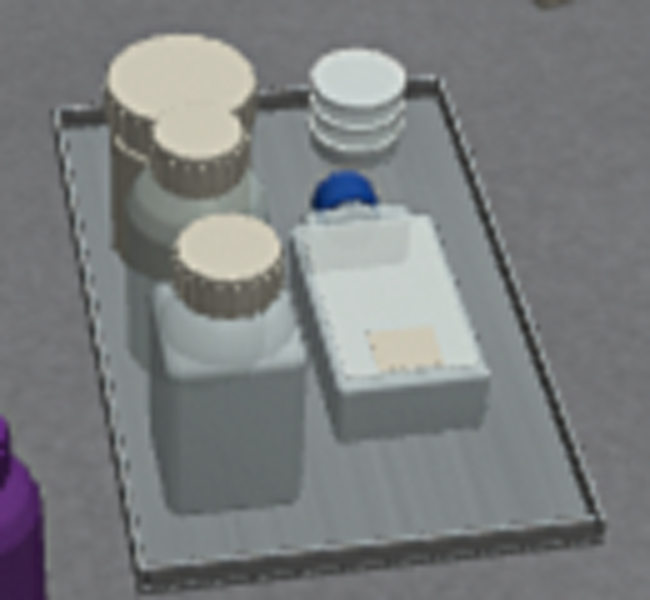

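View pics/s2.png

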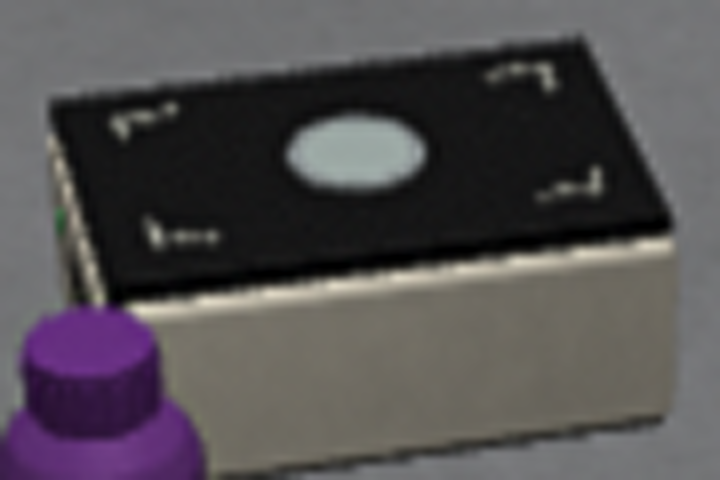

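View pics/s3.png

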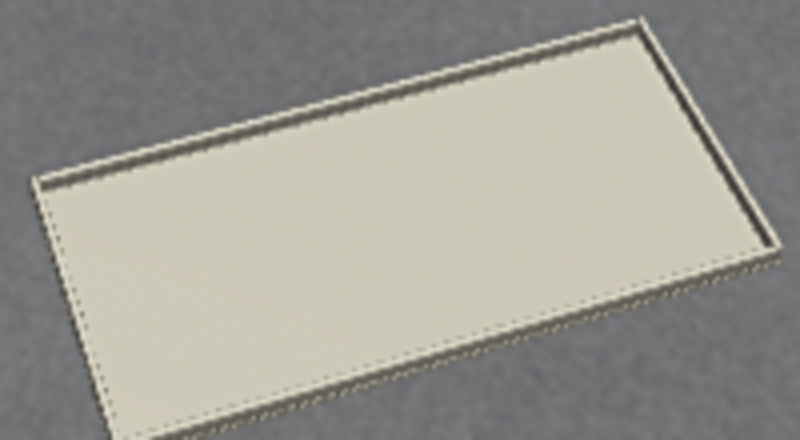

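```bash
python3 - <<'E'
from rig import cams
from h import *
np.set_printoptions(precision=4,suppress=True)
t=cams.camera_model("top");s=cams.camera_model("side")
f=lambda o,k:(lambda p:np.array([o[0]+(p[0]+.5)/k-.5,o[1]+(p[1]+.5)/k-.5]))
t1=f((195,160),5.6);t2=f((360,150),4.5);t3=f((95,190),6);s1=f((230,145),5);s2=f((190,85),8);s3=f((225,290),4)
for n,a,b in[("jar",t1((252,343)),s1((182,78))),("round",t1((415,345)),s1((199,128))),("sq",t1((605,350)),s1((229,248))),("win",t3((192,279)),s2((356,152))),("dish",t1((131,150)),s1((359,79))),
 ("flaskRF",t1((342,268)),s1((300,226))),("flaskR",t1((577,270)),s1((338,387))),("flaskB",t1((577,134)),s1((488,378))),("flaskLB",t1((345,132)),s1((428,218))),
 ("st far R",t2((266,31)),s3((780,250))),("st near L",t2((135,556)),s3((35,180))),("st far L",t2((50,58)),s3((640,18)))]:
    print(n,*tri([(t,a),(s,b)]))
def box(n,c,z):
    c=[at(t,p,z)[:2] for p in c];print(n,np.mean(c,0),np.array(c).round(4).tolist())
    for i in range(4):
        d=c[(i+1)%4]-c[i];print("  ",np.linalg.norm(d).round(4),np.degrees(np.arctan2(d[1],d[0])).round(2))
box("tray",[t1(p) for p in[(78,68),(724,77),(720,482),(57,467)]],.014)
box("side",[t2(p) for p in[(50,58),(266,31),(360,527),(135,556)]],.012)
box("imager",[t3(p) for p in[(48,70),(333,50),(352,497),(65,515)]],.075)
box("flask",[t1(p) for p in[(345,132),(577,134),(577,270),(342,268)]],.032)
E
```

```text
jar [0.5384 0.0716 0.0887] [array([ 0. , -0.5]), array([-0.5,  0.1])]
round [0.5327 0.008  0.1124] [array([ 0. , -0.4]), array([-0.5,  0.1])]
sq [ 0.529  -0.0646  0.1141] [array([ 0. , -0.4]), array([-0.5,  0.1])]
win [0.5109 0.3206 0.0769] [array([ 0. , -0.2]), array([-0.2,  0. ])]
dish [0.6272 0.1233 0.0389] [array([ 0. , -0.2]), array([-0.2,  0. ])]
flaskRF [0.579  0.0366 0.0337] [array([ 0.1, -1.2]), array([-1.3,  0.2])]
flaskR [ 0.5737 -0.0603  0.0346] [array([ 0. , -0.2]), array([-0.3,  0.1])]
flaskB [ 0.6324 -0.0624  0.0308] [array([ 0. , -0.3]), array([-0.4,  0.1])]
flaskLB [0.6348 0.0346 0.0315] [array([ 0. , -0.2]), array([-0.2,  0.1])]
st far R [ 0.6981 -0.359   0.0105] [array([ 0.1, -0.4]), array([-0.6,  0.1])]
st near L [ 0.4199 -0.2704  0.0106] [array([-0. , -0.3]), array([-0.4,  0.1])]
st far L [ 0.6847 -0.2413  0.0125] [array([ 0.1, -0.3]), array([-0.4,  0.1])]
tray [0.578  0.0149] [[0.6684, 0.148], [0.6591, -0.127], [0.4861, -0.1183], [0.4983, 0.1568]]
   0.2752 -91.94
   0.1732 177.12
   0.2754 87.46
   0.1703 -2.97
side [ 0.5579 -0.3143] [[0.6841, -0.2412], [0.6968, -0.3583], [0.4314, -0.3876], [0.4192, -0.2701]]
   0.1178 -83.81
   0.267 -173.71
   0.1182 95.94
   0.2665 6.21
imager [0.5103 0.3184] [[0.5899, 0.3764], [0.5953, 0.2713], [0.43, 0.2612], [0.4259, 0.3645]]
   0.1053 -87.04
   0.1656 -176.52
   0.1034 92.3
   0.1645 4.16
flask [ 0.6039 -0.0127] [[0.6341, 0.0347], [0.6314, -0.0622], [0.5737, -0.0604], [0.5765, 0.0369]]
   0.097 -91.64
   0.0577 178.19
   0.0974 88.33
   0.0577 -2.22
```

The heights agree with the text to about 3 mm. I'll move the wrist camera over the steel tray to refine the positions.

Emit:
move_arm([
  [0.0854, 0.14, -0.3, 0.06, 0, 0, -35],
  [0.0854, 0.14, -0.3, 0.06, 0, 0, -35],
  [0.0854, 0.14, -0.3, 0.06, 0, 0, -35],
  [0.0854, 0.14, -0.3, 0.06, 0, 0, -35],
  [0.0854, 0.14, -0.3, 0.06, 0, 0, -35],
  [0.0854, 0.14, -0.3, 0.06, 0, 0, -35],
  [0.0854, 0.28, -0.69, 0.06, 0, 0, -70],
  [0.0854, 0.28, -0.69, 0.06, 0, 0, -70],
  [0.0854, 0.28, -0.69, 0.06, 0, 0, -70],
  [0.0854, 0.28, -0.69, 0.06, 0, 0, -70],
  [0.0854, 0.28, -0.69, 0.06, 0, 0, -70],
  [0.0854, 0.28, -0.69, 0.06, 0, 0, -70],
  [0.0854, 0.28, -0.69, 0.06, 0, 0, -70],
  [0.0854, 0.28, -0.69, 0.06, 0, 0, -70],
  [0.0854, 0.28, -0.69, 0.06, 0, 0, -70],
  [0.0854, 0.28, -0.69, 0.06, 0, 0, -70],
  [0.0854, 0.28, -0.69, 0.06, 0, 0, -70],
], newtons=40)

```text
time_s: 1.85
tcp_pos: [0.5306, -0.0645, 0.316]
tcp_rot: [3.141, -0.055, -0.001]
force: [0.1, 1.1, -0.2]
finger_gap: 1.0
```

```bash
cat > shot.py <<'E'
import sys,pickle
from rig import r,cams
import cv2
n=sys.argv[1];m=cams.camera_model("wrist");s=r.get_state()
cv2.imwrite(f"pics/{n}.png",cams.camera("wrist")[:,:,::-1]);pickle.dump((m,s),open(n+".pkl","wb"))
print(s["time_s"],s["tcp_pos"],s["tcp_rot"],m["eye"])
E
python3 shot.py w1
```

```text
1.85 [ 0.53064149 -0.06453534  0.31598925] [ 3.14099308e+00 -5.49416085e-02 -1.14549574e-03] [0.53268457 0.00280668 0.43172895]
```

View pics/w1.png

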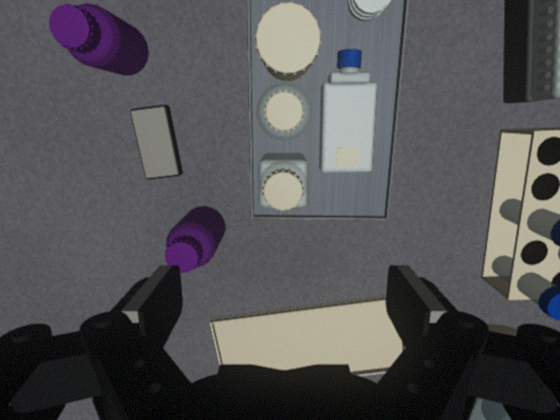

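The wrist picture shows jar (288,38), round (284,111), square (283,188), flask (348,125) and the tray's right end at y≈216. I'll take a second view 100 mm to the left.

Emit:
move_arm([
  [0.0854, 0, 0.05, 0, 0, 0, 0],
  [0.0854, 0, 0.1, 0, 0, 0, 0],
  [0.0854, 0, 0.1, 0, 0, 0, 0],
  [0.0854, 0, 0.1, 0, 0, 0, 0],
  [0.0854, 0, 0.1, 0, 0, 0, 0],
])

```text
time_s: 2.4
tcp_pos: [0.5304, 0.0369, 0.3163]
tcp_rot: [3.141, -0.048, -0.0]
force: [-0.2, -1.3, 0.6]
finger_gap: 0.999
```

```bash
python3 shot.py w2; python3 - <<'E'
import cv2
a=cv2.imread("pics/w1.png")[0:230,235:420];b=cv2.imread("pics/w2.png")[60:340,235:420]
cv2.imwrite("pics/w1z.png",cv2.resize(a,None,fx=2.6,fy=2.6,interpolation=cv2.INTER_CUBIC))
cv2.imwrite("pics/w2z.png",cv2.resize(b,None,fx=2.1,fy=2.1,interpolation=cv2.INTER_CUBIC))
E
```

```text
2.4 [0.53040497 0.03686481 0.3163078 ] [ 3.14111632e+00 -4.83662982e-02 -2.93812726e-04] [0.53209102 0.10420749 0.43206149]
```

View pics/w1z.png

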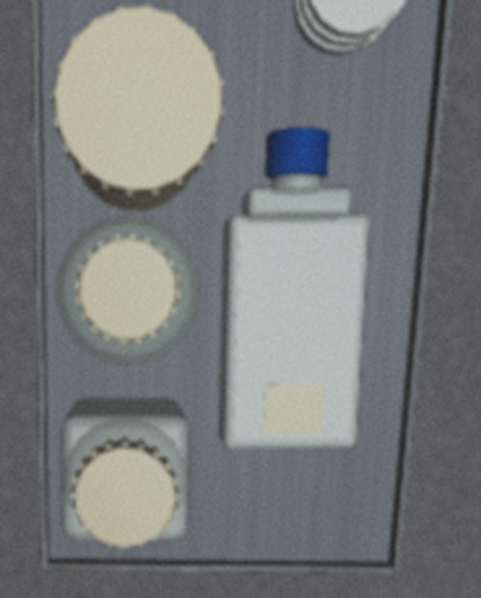

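View pics/w2z.png

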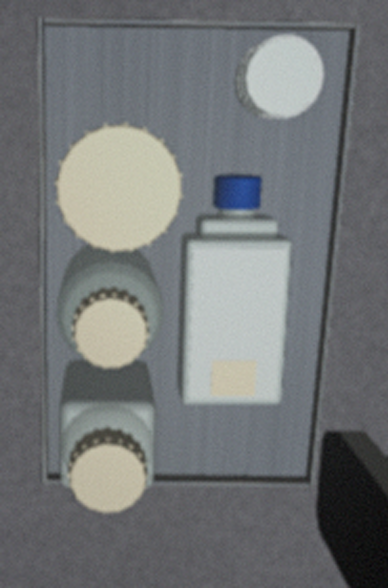

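```bash
python3 - <<'E'
from h import *
import pickle
from rig import cams
np.set_printoptions(precision=4,suppress=True)
m1=pickle.load(open("w1.pkl","rb"))[0];m2=pickle.load(open("w2.pkl","rb"))[0]
t=cams.camera_model("top");s=cams.camera_model("side")
f=lambda o,k:(lambda p:np.array([o[0]+(p[0]+.5)/k-.5,o[1]+(p[1]+.5)/k-.5]))
a=f((235,0),2.6);b=f((235,60),2.1)
t1=f((195,160),5.6);s1=f((230,145),5)
for n,p,q,tp,sp in[("jar",(138,97),(119,188),(252,343),(182,78)),("round",(129,288),(112,333),(415,345),(199,128)),("sq",(125,497),(108,478),(605,350),(229,248)),
 ("fFL",(231,216),(187,239),(342,268),(300,226)),("fFR",(226,446),(183,403),(577,270),(338,387)),("fBR",(357,445),(281,403),(577,134),(488,378)),("fBL",(368,217),(290,240),(345,132),(428,218))]:
    o=[(m1,a(p)),(m2,b(q))]
    print(n,tri(o)[0],tri(o+[(t,t1(tp)),(s,s1(sp))]))
zs=dict(jar=.088,round=.111,sq=.115)
for n,p,q,tp,sp in[("jar",(138,97),(119,188),(252,343),(182,78)),("round",(129,288),(112,333),(415,345),(199,128)),("sq",(125,497),(108,478),(605,350),(229,248))]:
    z=zs[n];print(n,at(m1,a(p),z)[:2],at(m2,b(q),z)[:2],at(t,t1(tp),z)[:2],at(s,s1(sp),z)[:2])
# square shoulder corners z .081 top face / tray corners
for p in[(65,415),(187,415),(66,537),(184,538)]:print("sqc",at(m1,a(p),.079)[:2])
print("tray R",at(m1,a((46,566)),.014),at(m1,a((393,567)),.014))
print("tray m2",[at(m2,b(p),.014)[:2] for p in[(41,20),(354,28),(310,480),(43,482)]])
E
```

```text
jar [0.5379 0.0736 0.0869] (array([0.5382, 0.0728, 0.0879]), [array([0.4, 0.6]), array([0.4, 0.8]), array([-0.5, -0.3]), array([-0.7,  0.1])])
round [0.5325 0.0089 0.1096] (array([0.5327, 0.0088, 0.1116]), [array([0.2, 0.1]), array([0.1, 0.7]), array([-0.3, -0.3]), array([-0.5,  0.2])])
sq [ 0.5285 -0.0643  0.1124] (array([ 0.5288, -0.0641,  0.1135]), [array([0.4, 0.1]), array([0.3, 0.4]), array([-0.2, -0.3]), array([-0.7,  0.2])])
fFL [0.5769 0.0384 0.026 ] (array([0.5777, 0.0379, 0.0323]), [array([ 1.3, -0.1]), array([1.4, 1.2]), array([-0.4, -0.5]), array([-2.1,  0.4])])
fFR [ 0.5739 -0.0597  0.0296] (array([ 0.5738, -0.0593,  0.0331]), [array([0.2, 0.1]), array([0.2, 0.7]), array([-0.5, -0.1]), array([-0.4,  0.3])])
fBR [ 0.6326 -0.0612  0.0304] (array([ 0.6327, -0.0617,  0.0299]), [array([-0.3,  0.4]), array([0.2, 0.2]), array([-0.3, -0.3]), array([-0.4,  0.2])])
fBL [0.6354 0.0359 0.0255] (array([0.6347, 0.0357, 0.0302]), [array([ 0.3, -0.1]), array([0.5, 0.9]), array([-0.4, -0. ]), array([-0.5,  0.2])])
jar [0.5378 0.0733] [0.5379 0.0737] [0.5375 0.0717] [0.5396 0.0727]
round [0.5324 0.0089] [0.5326 0.0093] [0.532  0.0081] [0.5339 0.0099]
sq [ 0.5285 -0.0637] [ 0.5286 -0.0629] [ 0.5279 -0.0645] [ 0.5297 -0.0656]
sqc [ 0.5056 -0.0375]
sqc [ 0.5536 -0.0392]
sqc [ 0.5033 -0.0871]
sqc [ 0.5514 -0.0892]
tray R [ 0.4873 -0.1179  0.014 ] [ 0.6564 -0.1243  0.014 ]
tray m2 [array([0.4993, 0.158 ]), array([0.6684, 0.1486]), array([ 0.6568, -0.1214]), array([ 0.4856, -0.1177])]
```

Positions: jar (.538,.073), round (.5326,.009), square (.5286,-.064), flask centre (.604,-.012), all at yaw about -2°. I'll go to the square bottle first.

Emit:
move_arm([
  [0.0854, -0.002, -0.05, -0.03, 0, 0, 0],
  [0.0854, -0.002, -0.1, -0.06, 0, 0, 0],
  [0.0854, -0.002, -0.101, -0.11, 0, 0, -0.7],
  [0.0854, -0.002, -0.101, -0.15, 0, 0, -0.7],
  [0.0854, -0.002, -0.101, -0.18, 0, 0, -0.7],
  [0.0854, -0.002, -0.101, -0.2, 0, 0, -0.7],
  [0.0854, -0.002, -0.101, -0.22, 0, 0, -0.7],
  [0.0854, -0.002, -0.101, -0.235, 0, 0, -0.7],
  [0.0854, -0.002, -0.101, -0.243, 0, 0, -0.7],
  [0.0854, -0.002, -0.101, -0.243, 0, 0, -0.7],
  [0.0854, -0.002, -0.101, -0.243, 0, 0, -0.7],
])

```text
time_s: 3.55
tcp_pos: [0.5292, -0.0649, 0.0739]
tcp_rot: [3.141, -0.07, 0.002]
force: [0.6, -1.1, -0.2]
finger_gap: 1.0
```

```bash
python3 shot.py w3; python3 -c "
from rig import r,cams
import cv2
cv2.imwrite('pics/s3b.png',cv2.resize(cams.camera('side')[100:300,180:400,::-1],None,fx=3,fy=3))"
```

```text
3.55 [ 0.52920669 -0.06485248  0.07391515] [ 3.14069813e+00 -7.03320788e-02  1.65310382e-03] [0.53170528 0.00241571 0.18965063]
```

View pics/w3.png

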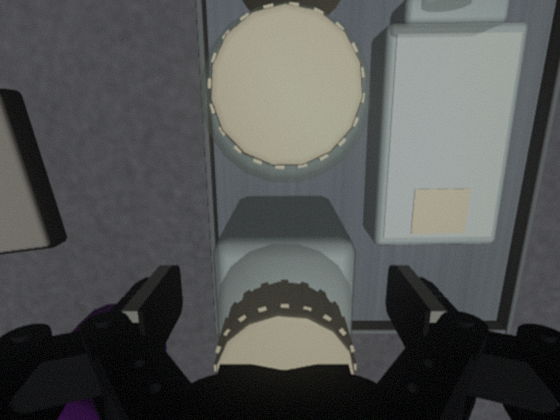

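View pics/s3b.png

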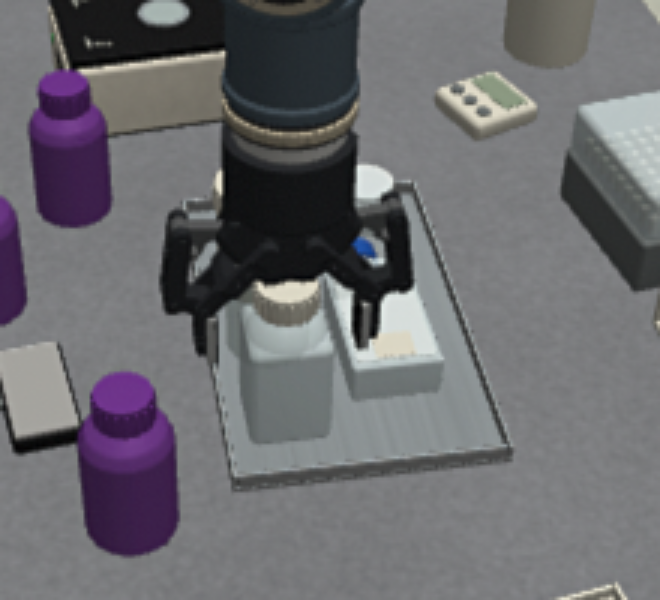

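The bottle (centre column ≈286) sits centred between the jaws (column ≈284). I'm closing on it.

Emit:
move_arm([
  [0.05, 0, 0, 0, 0, 0, 0],
  [0.04, 0, 0, 0, 0, 0, 0],
  [0.04, 0, 0, 0, 0, 0, 0],
  [0.04, 0, 0, 0, 0, 0, 0],
  [0.04, 0, 0, 0, 0, 0, 0],
  [0.04, 0, 0, 0, 0, 0, 0],
  [0.04, 0, 0, 0, 0, 0, 0],
  [0.04, 0, 0, 0, 0, 0, 0],
], newtons=45)

```text
time_s: 4.45
tcp_pos: [0.5294, -0.0643, 0.074]
tcp_rot: [-3.141, 0.069, -0.002]
force: [0.1, -0.2, 5.2]
finger_gap: 0.6
```

Emit:
move_arm([
  [0.04, 0, 0, 0.02, 0, 0, 0],
  [0.04, 0, 0, 0.04, 0, 0, 0],
  [0.04, 0, 0, 0.08, 0, 0, 0],
  [0.04, 0, 0, 0.12, 0, 0, 0],
  [0.04, 0, 0, 0.14, 0, 0, 0],
  [0.04, 0, 0, 0.14, 0, 0, 0],
])

```text
time_s: 5.05
tcp_pos: [0.5303, -0.0645, 0.2158]
tcp_rot: [-3.14, 0.069, -0.009]
force: [0.1, -0.2, -1.6]
finger_gap: 0.598
```

```bash
python3 -c "
from rig import r,cams
import cv2
cv2.imwrite('pics/s4.png',cams.camera('side')[:,:,::-1])"
```

```text
(no output)
```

View pics/s4.png

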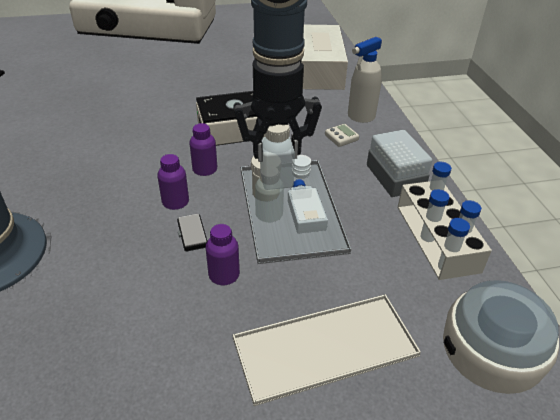

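Square bottle is held upright. I'm carrying it to the far slot of the side tray and turning the jaws across it.

Emit:
move_arm([
  [0.04, 0.02, -0.04, 0, 0, 0, -8],
  [0.04, 0.04, -0.08, 0, 0, 0, -16],
  [0.04, 0.054, -0.121, 0, 0, 0, -24],
  [0.04, 0.07, -0.16, 0, 0, 0, -32],
  [0.04, 0.085, -0.19, 0, 0, 0, -40],
  [0.04, 0.1, -0.22, 0, 0, 0, -48],
  [0.04, 0.108, -0.242, 0, 0, 0, -56],
  [0.04, 0.108, -0.242, 0, 0, 0, -64],
  [0.04, 0.108, -0.242, 0, 0, 0, -72],
  [0.04, 0.108, -0.242, 0, 0, 0, -80],
  [0.04, 0.108, -0.242, 0, 0, 0, -81.3],
  [0.04, 0.108, -0.242, 0, 0, 0, -81.3],
  [0.04, 0.108, -0.242, -0.04, 0, 0, -81.3],
  [0.04, 0.108, -0.242, -0.08, 0, 0, -81.3],
  [0.04, 0.108, -0.242, -0.1, 0, 0, -81.3],
  [0.04, 0.108, -0.242, -0.11, 0, 0, -81.3],
  [0.04, 0.108, -0.242, -0.11, 0, 0, -81.3],
  [0.04, 0.108, -0.242, -0.11, 0, 0, -81.3],
])

```text
time_s: 6.9
tcp_pos: [0.6373, -0.307, 0.1045]
tcp_rot: [-2.338, 2.098, -0.003]
force: [0.1, -0.5, -1.0]
finger_gap: 0.605
```

```bash
python3 -c "
from rig import r,cams
import cv2
cv2.imwrite('pics/s5.png',cv2.resize(cams.camera('side')[200:420,190:470,::-1],None,fx=2.6,fy=2.6))"
```

```text
(no output)
```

View pics/s5.png

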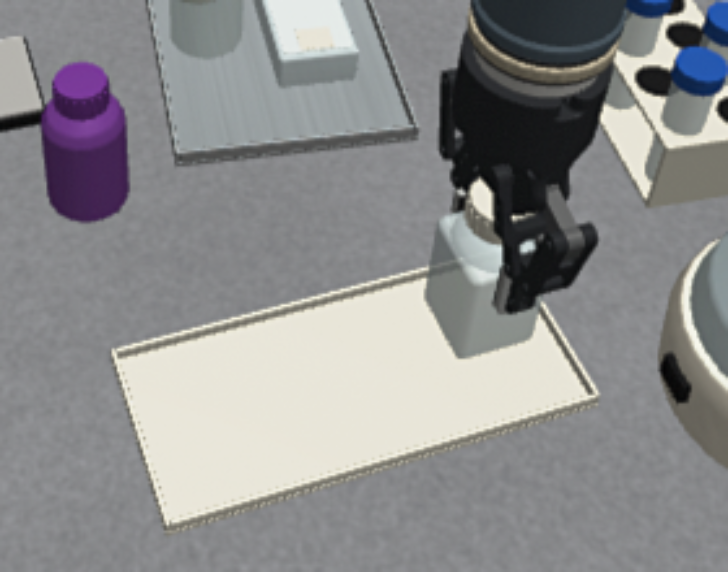

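Bottle is upright over the far slot. Lowering the rest of the way.

Emit:
move_arm([
  [0.04, 0, 0, -0.01, 0, 0, 0],
  [0.04, 0, 0, -0.02, 0, 0, 0],
  [0.04, 0, 0, -0.025, 0, 0, 0],
  [0.04, 0, 0, -0.029, 0, 0, 0],
  [0.04, 0, 0, -0.029, 0, 0, 0],
  [0.04, 0, 0, -0.029, 0, 0, 0],
])

```text
time_s: 7.55
tcp_pos: [0.6369, -0.3064, 0.0742]
tcp_rot: [2.338, -2.098, 0.001]
force: [-0.5, -0.7, -2.9]
finger_gap: 0.603
```

Emit:
move_arm([
  [0.04, 0, 0, -0.001, 0, 0, 0],
  [0.04, 0, 0, -0.001, 0, 0, 0],
  [0.055, 0, 0, -0.001, 0, 0, 0],
  [0.06, 0, 0, -0.001, 0, 0, 0],
  [0.07, 0, 0, -0.001, 0, 0, 0],
  [0.0854, 0, 0, -0.001, 0, 0, 0],
  [0.0854, 0, 0, -0.001, 0, 0, 0],
  [0.0854, 0, 0, -0.001, 0, 0, 0],
  [0.0854, 0, 0, 0.02, 0, 0, 0],
  [0.0854, 0, 0, 0.06, 0, 0, 0],
  [0.0854, 0, 0, 0.1, 0, 0, 0],
  [0.0854, 0, 0, 0.14, 0, 0, 0],
  [0.0854, 0, 0, 0.14, 0, 0, 0],
])

```text
time_s: 8.85
tcp_pos: [0.6389, -0.309, 0.2212]
tcp_rot: [-2.336, 2.097, -0.017]
force: [-0.0, 0.3, -0.5]
finger_gap: 0.999
```

```bash
python3 -c "
from rig import r,cams
import cv2
print(r.get_state()['tcp_pos'])
cv2.imwrite('pics/s6.png',cv2.resize(cams.camera('side')[140:420,190:470,::-1],None,fx=2.1,fy=2.1))"
```

```text
[ 0.63892087 -0.30895177  0.22122   ]
```

View pics/s6.png

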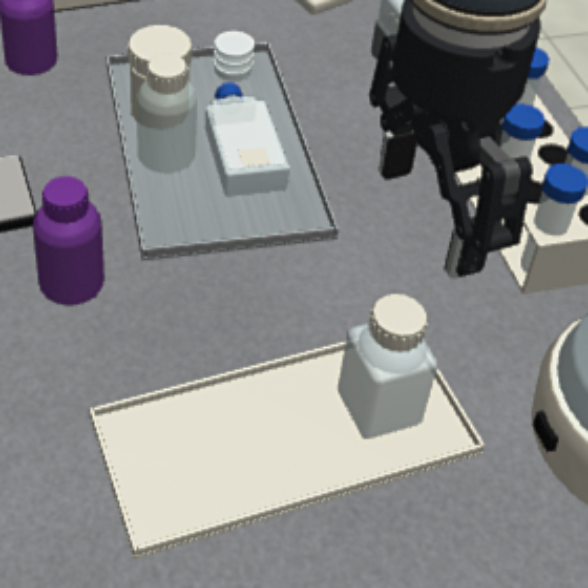

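Square bottle stands on the side tray. Next is the round bottle.

Emit:
move_arm([
  [0.0854, -0.015, 0.045, 0, 0, 0, 8],
  [0.0854, -0.03, 0.09, 0, 0, 0, 16],
  [0.0854, -0.045, 0.135, 0, 0, 0, 24],
  [0.0854, -0.06, 0.18, 0, 0, 0, 32],
  [0.0854, -0.075, 0.225, 0, 0, 0, 40],
  [0.0854, -0.09, 0.27, 0, 0, 0, 48],
  [0.0854, -0.104, 0.315, 0, 0, 0, 56],
  [0.0854, -0.104, 0.315, 0, 0, 0, 64],
  [0.0854, -0.104, 0.315, 0, 0, 0, 72],
  [0.0854, -0.104, 0.315, 0, 0, 0, 80],
  [0.0854, -0.104, 0.315, 0, 0, 0, 81.3],
  [0.0854, -0.104, 0.315, -0.03, 0, 0, 81.3],
  [0.0854, -0.104, 0.315, -0.06, 0, 0, 81.3],
  [0.0854, -0.104, 0.315, -0.08, 0, 0, 81.3],
  [0.0854, -0.104, 0.315, -0.1, 0, 0, 81.3],
  [0.0854, -0.104, 0.315, -0.12, 0, 0, 81.3],
  [0.0854, -0.104, 0.315, -0.135, 0, 0, 81.3],
  [0.0854, -0.104, 0.315, -0.145, 0, 0, 81.3],
  [0.0854, -0.104, 0.315, -0.146, 0, 0, 81.3],
  [0.0854, -0.104, 0.315, -0.146, 0, 0, 81.3],
])

```text
time_s: 10.9
tcp_pos: [0.5331, 0.0085, 0.0685]
tcp_rot: [3.141, -0.07, 0.001]
force: [-0.2, -0.6, 0.6]
finger_gap: 1.002
```

```bash
python3 shot.py w7
```

```text
10.9 [0.53305622 0.00852181 0.06846651] [ 3.14074314e+00 -7.00552012e-02  5.09460483e-04] [0.53561806 0.07582766 0.18420479]
```

View pics/w7.png

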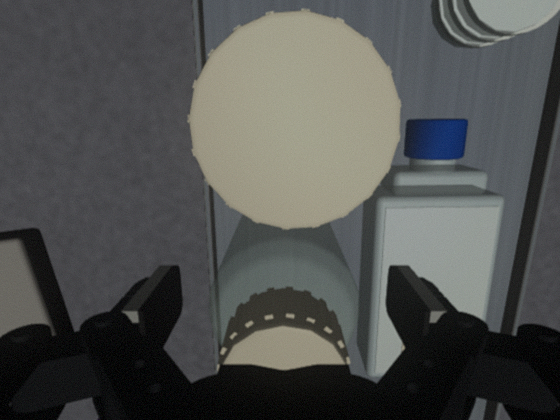

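Round bottle is centred (cap ≈ column 286). I'm closing and lifting.

Emit:
move_arm([
  [0.05, 0, 0, 0, 0, 0, 0],
  [0.045, 0, 0, 0, 0, 0, 0],
  [0.045, 0, 0, 0, 0, 0, 0],
  [0.045, 0, 0, 0, 0, 0, 0],
  [0.045, 0, 0, 0, 0, 0, 0],
  [0.045, 0, 0, 0, 0, 0, 0],
  [0.045, 0, 0, 0, 0, 0, 0],
  [0.045, 0, 0, 0.02, 0, 0, 0],
  [0.045, 0, 0, 0.04, 0, 0, 0],
  [0.045, 0, 0, 0.08, 0, 0, 0],
  [0.045, 0, 0, 0.12, 0, 0, 0],
  [0.045, 0, 0, 0.14, 0, 0, 0],
  [0.045, 0, 0, 0.14, 0, 0, 0],
])

```text
time_s: 12.25
tcp_pos: [0.5345, 0.0086, 0.2112]
tcp_rot: [-3.139, 0.069, -0.01]
force: [0.9, -0.3, -2.6]
finger_gap: 0.639
```

```bash
python3 -c "
from rig import r,cams
import cv2
cv2.imwrite('pics/s8.png',cams.camera('side')[:,:,::-1])"
```

```text
(no output)
```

View pics/s8.png

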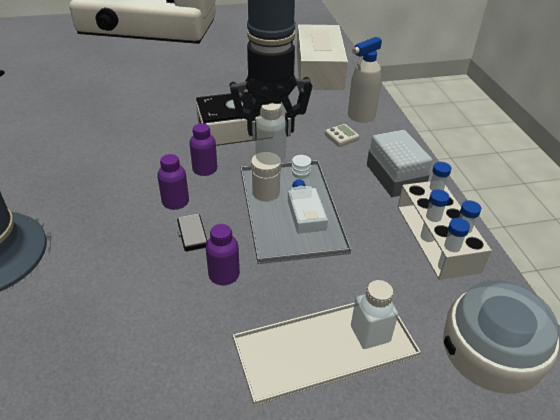

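Emit:
move_arm([
  [0.045, 0.003, -0.045, 0, 0, 0, -8],
  [0.045, 0.006, -0.09, 0, 0, 0, -16],
  [0.045, 0.01, -0.135, 0, 0, 0, -24],
  [0.045, 0.014, -0.18, 0, 0, 0, -32],
  [0.045, 0.017, -0.225, 0, 0, 0, -40],
  [0.045, 0.021, -0.27, 0, 0, 0, -48],
  [0.045, 0.025, -0.31, 0, 0, 0, -56],
  [0.045, 0.025, -0.323, 0, 0, 0, -64],
  [0.045, 0.025, -0.323, 0, 0, 0, -72],
  [0.045, 0.025, -0.323, 0, 0, 0, -80],
  [0.045, 0.025, -0.323, 0, 0, 0, -81.3],
  [0.045, 0.025, -0.323, 0, 0, 0, -81.3],
  [0.045, 0.025, -0.323, -0.04, 0, 0, -81.3],
  [0.045, 0.025, -0.323, -0.08, 0, 0, -81.3],
  [0.045, 0.025, -0.323, -0.11, 0, 0, -81.3],
  [0.045, 0.025, -0.323, -0.125, 0, 0, -81.3],
  [0.045, 0.025, -0.323, -0.135, 0, 0, -81.3],
  [0.045, 0.025, -0.323, -0.14, 0, 0, -81.3],
  [0.045, 0.025, -0.323, -0.14, 0, 0, -81.3],
  [0.045, 0.025, -0.323, -0.14, 0, 0, -81.3],
])

```text
time_s: 14.3
tcp_pos: [0.5587, -0.3151, 0.0697]
tcp_rot: [-2.338, 2.098, -0.004]
force: [0.3, 0.9, -2.2]
finger_gap: 0.637
```

```bash
python3 -c "
from rig import r,cams
import cv2
cv2.imwrite('pics/s9.png',cv2.resize(cams.camera('side')[140:420,190:470,::-1],None,fx=2.1,fy=2.1))"
```

```text
(no output)
```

View pics/s9.png

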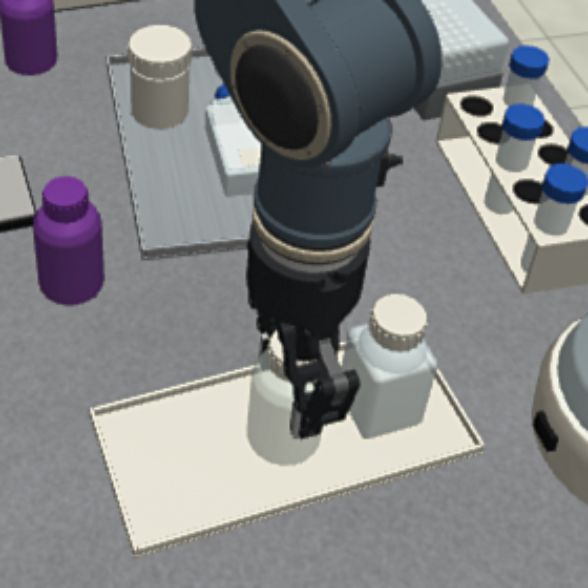

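Emit:
move_arm([
  [0.045, 0, 0, -0.001, 0, 0, 0],
  [0.045, 0, 0, -0.0015, 0, 0, 0],
  [0.045, 0, 0, -0.0015, 0, 0, 0],
  [0.06, 0, 0, -0.0015, 0, 0, 0],
  [0.065, 0, 0, -0.0015, 0, 0, 0],
  [0.075, 0, 0, -0.0015, 0, 0, 0],
  [0.0854, 0, 0, -0.0015, 0, 0, 0],
  [0.0854, 0, 0, -0.0015, 0, 0, 0],
  [0.0854, 0, 0, -0.0015, 0, 0, 0],
  [0.0854, 0, 0, 0.02, 0, 0, 0],
  [0.0854, 0, 0, 0.06, 0, 0, 0],
  [0.0854, 0, 0, 0.1, 0, 0, 0],
  [0.0854, 0, 0, 0.14, 0, 0, 0],
  [0.0854, 0, 0, 0.15, 0, 0, 0],
  [0.0854, 0, 0, 0.15, 0, 0, 0],
])

```text
time_s: 15.85
tcp_pos: [0.5584, -0.3149, 0.2201]
tcp_rot: [-2.337, 2.097, -0.005]
force: [0.1, 0.6, -0.1]
finger_gap: 0.998
```

Emit:
move_arm([
  [0.0854, -0.003, 0.048, 0, 0, 0, 8],
  [0.0854, -0.005, 0.096, 0, 0, 0, 16],
  [0.0854, -0.007, 0.144, 0, 0, 0, 24],
  [0.0854, -0.01, 0.192, 0, 0, 0, 32],
  [0.0854, -0.013, 0.24, 0, 0, 0, 40],
  [0.0854, -0.015, 0.288, 0, 0, 0, 48],
  [0.0854, -0.018, 0.336, 0, 0, 0, 56],
  [0.0854, -0.02, 0.38, 0, 0, 0, 64],
  [0.0854, -0.02, 0.387, 0, 0, 0, 72],
  [0.0854, -0.02, 0.387, 0, 0, 0, 80],
  [0.0854, -0.02, 0.387, 0, 0, 0, 81.3],
  [0.0854, -0.02, 0.387, -0.03, 0, 0, 81.3],
  [0.0854, -0.02, 0.387, -0.06, 0, 0, 81.3],
  [0.0854, -0.02, 0.387, -0.08, 0, 0, 81.3],
  [0.0854, -0.02, 0.387, -0.1, 0, 0, 81.3],
  [0.0854, -0.02, 0.387, -0.12, 0, 0, 81.3],
  [0.0854, -0.02, 0.387, -0.13, 0, 0, 81.3],
  [0.0854, -0.02, 0.387, -0.136, 0, 0, 81.3],
  [0.0854, -0.02, 0.387, -0.136, 0, 0, 81.3],
  [0.0854, -0.02, 0.387, -0.136, 0, 0, 81.3],
])

```text
time_s: 17.85
tcp_pos: [0.5383, 0.0726, 0.0828]
tcp_rot: [-3.141, 0.07, -0.002]
force: [1.0, -0.1, -1.0]
finger_gap: 0.996
```

```bash
python3 shot.py w10;python3 -c "
from rig import r,cams
import cv2
cv2.imwrite('pics/s10.png',cams.camera('side')[:,:,::-1])"
```

```text
17.85 [0.53825238 0.07256705 0.08281533] [-3.14059273e+00  7.01362944e-02 -1.55431827e-03] [0.54075349 0.13980372 0.19858196]
```

View pics/w10.png

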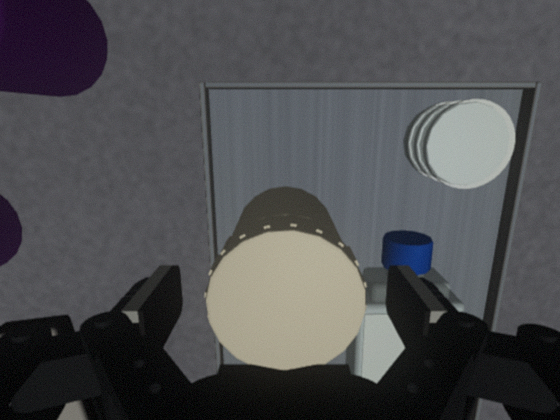

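View pics/s10.png

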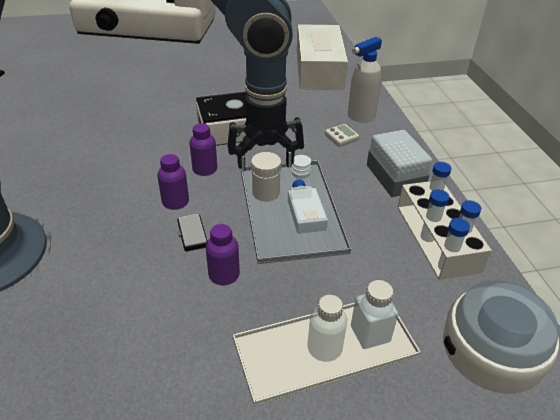

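Both bottles stand on the side tray and the jar (286,300) is centred between the jaws. Closing and lifting it.

Emit:
move_arm([
  [0.055, 0, 0, 0, 0, 0, 0],
  [0.05, 0, 0, 0, 0, 0, 0],
  [0.05, 0, 0, 0, 0, 0, 0],
  [0.05, 0, 0, 0, 0, 0, 0],
  [0.05, 0, 0, 0, 0, 0, 0],
  [0.05, 0, 0, 0, 0, 0, 0],
  [0.05, 0, 0, 0, 0, 0, 0],
  [0.05, 0, 0, 0.02, 0, 0, 0],
  [0.05, 0, 0, 0.04, 0, 0, 0],
  [0.05, 0, 0, 0.08, 0, 0, 0],
  [0.05, 0, 0, 0.12, 0, 0, 0],
  [0.05, 0, 0, 0.14, 0, 0, 0],
  [0.05, 0, 0, 0.14, 0, 0, 0],
])

```text
time_s: 19.25
tcp_pos: [0.5394, 0.0728, 0.225]
tcp_rot: [-3.138, 0.069, -0.009]
force: [-0.4, 1.2, -2.5]
finger_gap: 0.688
```

```bash
python3 -c "
from rig import r,cams
import cv2
cv2.imwrite('pics/s11.png',cams.camera('side')[:,:,::-1])"
```

```text
(no output)
```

View pics/s11.png

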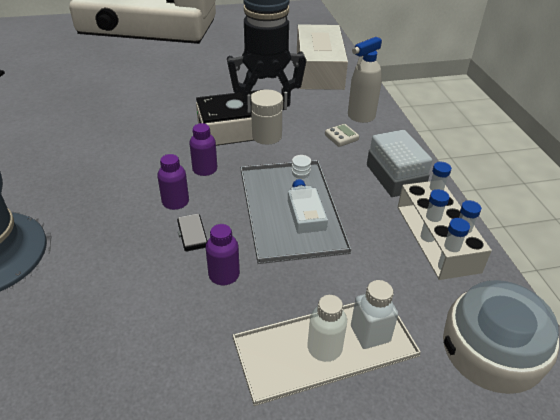

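Emit:
move_arm([
  [0.05, -0.007, -0.047, 0, 0, 0, -8],
  [0.05, -0.014, -0.094, 0, 0, 0, -16],
  [0.05, -0.021, -0.141, 0, 0, 0, -24],
  [0.05, -0.028, -0.188, 0, 0, 0, -32],
  [0.05, -0.035, -0.235, 0, 0, 0, -40],
  [0.05, -0.042, -0.282, 0, 0, 0, -48],
  [0.05, -0.05, -0.33, 0, 0, 0, -56],
  [0.05, -0.056, -0.37, 0, 0, 0, -64],
  [0.05, -0.059, -0.396, 0, 0, 0, -72],
  [0.05, -0.059, -0.396, 0, 0, 0, -80],
  [0.05, -0.059, -0.396, 0, 0, 0, -81.3],
  [0.05, -0.059, -0.396, 0, 0, 0, -81.3],
  [0.05, -0.059, -0.396, -0.04, 0, 0, -81.3],
  [0.05, -0.059, -0.396, -0.08, 0, 0, -81.3],
  [0.05, -0.059, -0.396, -0.11, 0, 0, -81.3],
  [0.05, -0.059, -0.396, -0.125, 0, 0, -81.3],
  [0.05, -0.059, -0.396, -0.135, 0, 0, -81.3],
  [0.05, -0.059, -0.396, -0.139, 0, 0, -81.3],
  [0.05, -0.059, -0.396, -0.14, 0, 0, -81.3],
  [0.05, -0.059, -0.396, -0.14, 0, 0, -81.3],
])

```text
time_s: 21.3
tcp_pos: [0.4795, -0.3239, 0.0834]
tcp_rot: [-2.338, 2.098, -0.004]
force: [-0.5, 0.3, -2.5]
finger_gap: 0.686
```

```bash
python3 -c "
from rig import r,cams
import cv2
cv2.imwrite('pics/s12.png',cv2.resize(cams.camera('side')[140:420,190:470,::-1],None,fx=2.1,fy=2.1))"
```

```text
(no output)
```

View pics/s12.png

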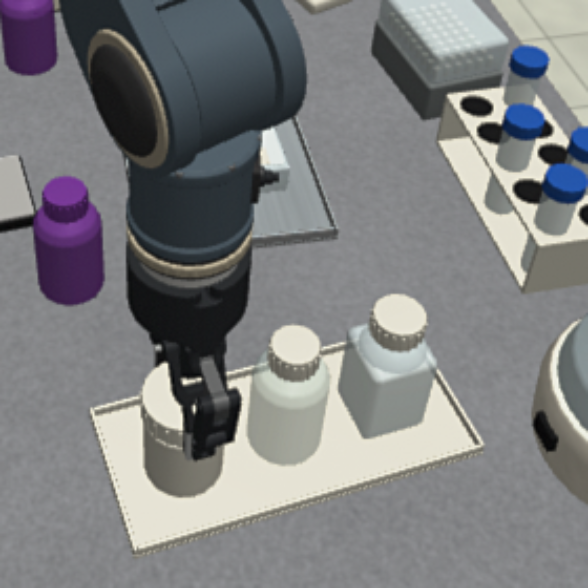

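Emit:
move_arm([
  [0.05, 0, 0, -0.001, 0, 0, 0],
  [0.05, 0, 0, -0.0015, 0, 0, 0],
  [0.05, 0, 0, -0.0015, 0, 0, 0],
  [0.062, 0, 0, -0.0015, 0, 0, 0],
  [0.068, 0, 0, -0.0015, 0, 0, 0],
  [0.075, 0, 0, -0.0015, 0, 0, 0],
  [0.0854, 0, 0, -0.0015, 0, 0, 0],
  [0.0854, 0, 0, -0.0015, 0, 0, 0],
  [0.0854, 0, 0, -0.0015, 0, 0, 0],
  [0.0854, 0, 0, 0.02, 0, 0, 0],
  [0.0854, 0, 0, 0.06, 0, 0, 0],
  [0.0854, 0, 0, 0.1, 0, 0, 0],
  [0.0854, 0, 0, 0.14, 0, 0, 0],
  [0.0854, 0, 0, 0.15, 0, 0, 0],
  [0.0854, 0, 0, 0.15, 0, 0, 0],
])

```text
time_s: 22.85
tcp_pos: [0.4795, -0.3238, 0.2338]
tcp_rot: [-2.337, 2.097, -0.005]
force: [0.0, -0.9, -0.7]
finger_gap: 1.0
```

```bash
python3 -c "
from rig import r,cams
import cv2
a=cams.camera('side')[:,:,::-1];cv2.imwrite('pics/s13.png',a)
a=cams.camera('top')[:,:,::-1];cv2.imwrite('pics/t13.png',a)"
```

```text
(no output)
```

View pics/s13.png

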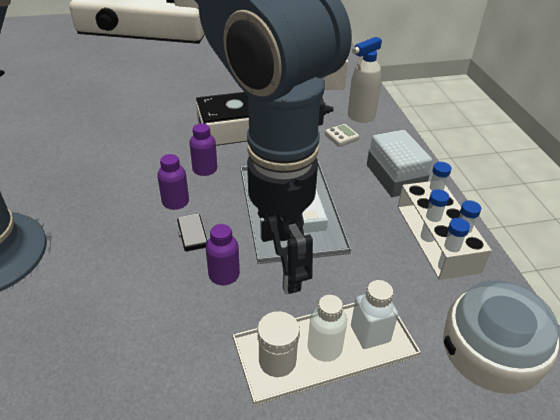

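View pics/t13.png

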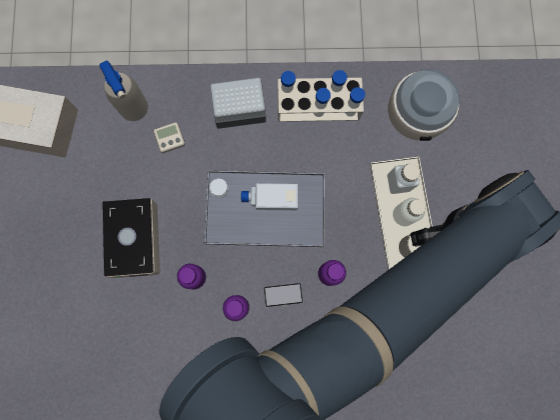

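All three containers stand on the side tray and the flask hasn't moved. Going to hover over the flask.

Emit:
move_arm([
  [0.075, 0.018, 0.045, 0, 0, 0, 8],
  [0.075, 0.036, 0.09, 0, 0, 0, 16],
  [0.075, 0.054, 0.135, 0, 0, 0, 24],
  [0.075, 0.072, 0.18, 0, 0, 0, 32],
  [0.075, 0.09, 0.225, 0, 0, 0, 40],
  [0.075, 0.108, 0.27, 0, 0, 0, 48],
  [0.075, 0.125, 0.311, 0, 0, 0, 56],
  [0.075, 0.125, 0.311, 0, 0, 0, 64],
  [0.075, 0.125, 0.311, 0, 0, 0, 72],
  [0.075, 0.125, 0.311, -0.02, 0, 0, 80],
  [0.075, 0.125, 0.311, -0.05, 0, 0, 82],
  [0.075, 0.125, 0.311, -0.08, 0, 0, 82],
  [0.075, 0.125, 0.311, -0.11, 0, 0, 82],
  [0.075, 0.125, 0.311, -0.13, 0, 0, 82],
  [0.075, 0.125, 0.311, -0.13, 0, 0, 82],
  [0.075, 0.125, 0.311, -0.13, 0, 0, 82],
])

```text
time_s: 24.55
tcp_pos: [0.6031, -0.0125, 0.1012]
tcp_rot: [3.141, -0.05, -0.004]
force: [-0.1, 1.0, 0.1]
finger_gap: 0.88
```

```bash
python3 shot.py w14
```

```text
24.55 [ 0.60309229 -0.01248101  0.10122671] [ 3.14077352 -0.05041204 -0.00391204] [0.60514907 0.05484498 0.2169479 ]
```

View pics/w14.png

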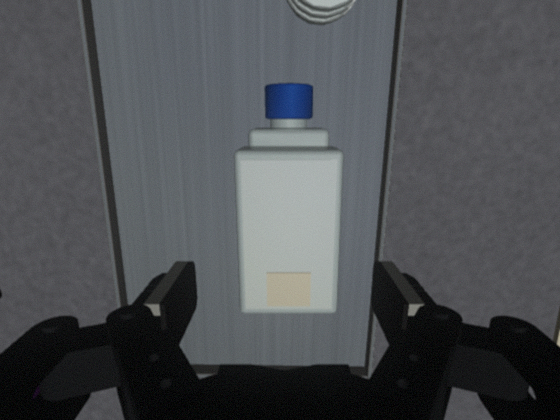

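```bash
python3 - <<'E'
from h import *
import pickle
m=pickle.load(open("w14.pkl","rb"))[0]
c=np.array([at(m,p,.032)[:2] for p in[(236,151),(341,151),(337,311),(241.5,311)]]);print(c.round(4),c.mean(0), np.degrees(np.arctan2(*(c[0]-c[3]))),np.degrees(np.arctan2(*(c[1]-c[2]))))
print(at(m,(108,207),.014),at(m,(385,207),.014))
E
```

```text
[[ 0.5783  0.0384]
 [ 0.6342  0.0366]
 [ 0.6329 -0.0595]
 [ 0.5749 -0.0578]] [ 0.60505543 -0.01056433] 2.0040382986070746 0.7782286531728382
[0.49481388 0.00545148 0.014     ] [6.64235801e-01 1.17890605e-04 1.40000000e-02]
```

Flask centre is at (.605,-.011), in line with the jaws. Descending and gripping gently.

Emit:
move_arm([
  [0.075, 0.001, 0.001, -0.02, 0, 0, 0],
  [0.075, 0.001, 0.001, -0.04, 0, 0, 0],
  [0.075, 0.001, 0.001, -0.055, 0, 0, 0],
  [0.075, 0.001, 0.001, -0.064, 0, 0, 0],
  [0.075, 0.001, 0.001, -0.067, 0, 0, 0],
  [0.075, 0.001, 0.001, -0.067, 0, 0, 0],
  [0.075, 0.001, 0.001, -0.067, 0, 0, 0],
])

```text
time_s: 25.3
tcp_pos: [0.6054, -0.0115, 0.0361]
tcp_rot: [-3.141, 0.05, -0.002]
force: [0.8, -0.3, 0.2]
finger_gap: 0.875
```

```bash
python3 -c "
from rig import r,cams
import cv2
cv2.imwrite('pics/s15.png',cv2.resize(cams.camera('side')[100:300,200:400,::-1],None,fx=3,fy=3))"
```

```text
(no output)
```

View pics/s15.png

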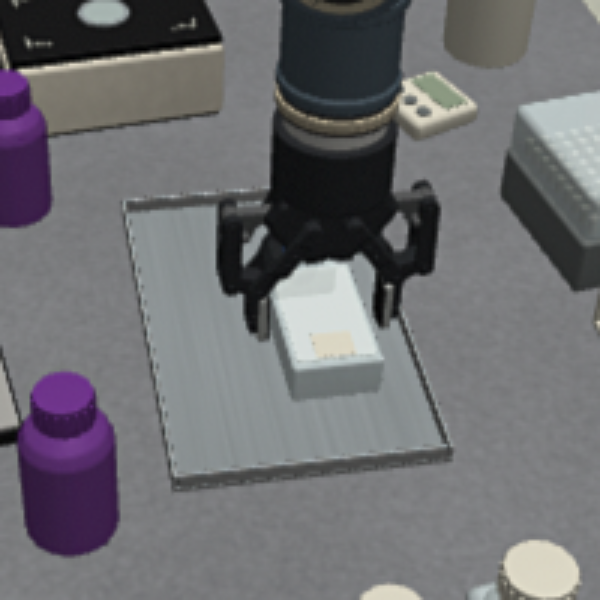

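Emit:
move_arm([
  [0.075, 0, 0, -0.003, 0, 0, 0],
  [0.075, 0, 0, -0.005, 0, 0, 0],
  [0.075, 0, 0, -0.005, 0, 0, 0],
  [0.065, 0, 0, -0.005, 0, 0, 0],
  [0.055, 0, 0, -0.005, 0, 0, 0],
  [0.05, 0, 0, -0.005, 0, 0, 0],
  [0.05, 0, 0, -0.005, 0, 0, 0],
  [0.05, 0, 0, -0.005, 0, 0, 0],
  [0.05, 0, 0, -0.005, 0, 0, 0],
], newtons=35)

```text
time_s: 26.25
tcp_pos: [0.605, -0.0114, 0.0305]
tcp_rot: [3.141, -0.05, 0.001]
force: [0.0, -0.6, 1.9]
finger_gap: 0.699
```

Emit:
move_arm([
  [0.05, 0, 0, 0.01, 0, 0, 0],
  [0.05, 0, 0, 0.025, 0, 0, 0],
  [0.05, 0, 0, 0.05, 0, 0, 0],
  [0.05, 0, 0, 0.08, 0, 0, 0],
  [0.05, 0, 0, 0.11, 0, 0, 0],
  [0.05, 0, 0, 0.14, 0, 0, 0],
  [0.05, 0, 0, 0.16, 0, 0, 0],
  [0.05, 0, 0, 0.16, 0, 0, 0],
])

```text
time_s: 27.05
tcp_pos: [0.6066, -0.0118, 0.1945]
tcp_rot: [-3.14, 0.05, -0.011]
force: [0.4, -0.7, -0.9]
finger_gap: 0.695
```

```bash
python3 shot.py w16;  python3 -c "
from rig import r,cams
import cv2
cv2.imwrite('pics/s16.png',cv2.resize(cams.camera('side')[50:250,200:400,::-1],None,fx=3,fy=3))"
```

```text
27.05 [ 0.60663507 -0.01181485  0.19447776] [-3.14021367  0.05017706 -0.01122921] [0.60755597 0.05539676 0.3103211 ]
```

View pics/w16.png

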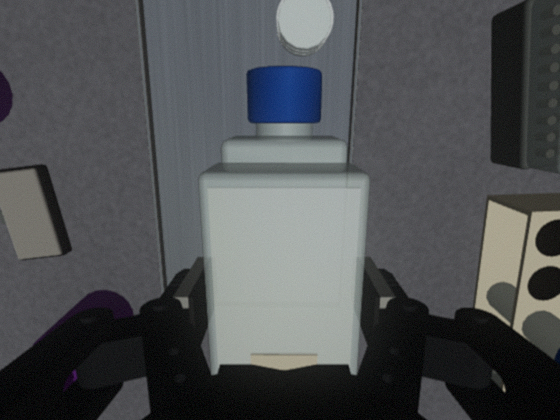

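View pics/s16.png

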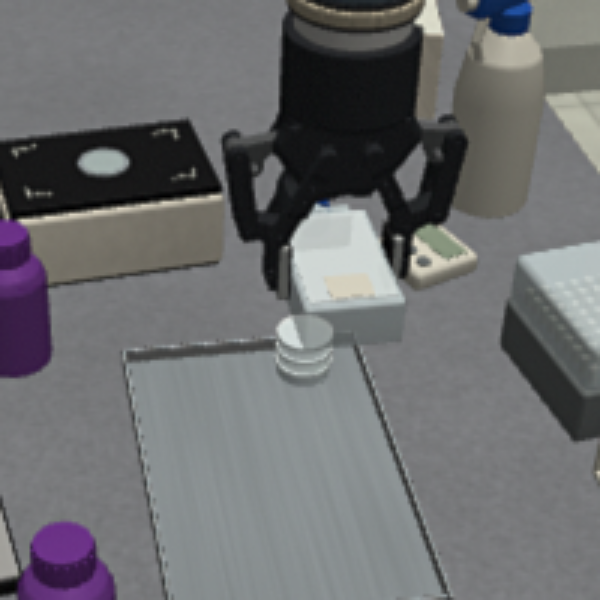

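Flask is held level in the jaws. I'll pause beside the imager to measure the window with the wrist camera.

Emit:
move_arm([
  [0.05, -0.02, 0.045, 0.0, 0, 0, 0],
  [0.05, -0.04, 0.09, 0.0, 0, 0, 0],
  [0.05, -0.06, 0.135, 0.0, 0, 0, 0],
  [0.05, -0.08, 0.175, 0.0, 0, 0, 0],
  [0.05, -0.094, 0.205, 0.0, 0, 0, 0],
  [0.05, -0.094, 0.212, 0.0, 0, 0, 0],
  [0.05, -0.094, 0.212, 0.0, 0, 0, 0],
  [0.05, -0.094, 0.212, 0.0, 0, 0, 0],
  [0.05, -0.094, 0.212, 0.0, 0, 0, 0],
])

```text
time_s: 28.05
tcp_pos: [0.5114, 0.1986, 0.1901]
tcp_rot: [3.14, -0.055, 0.0]
force: [1.2, 0.1, -0.8]
finger_gap: 0.694
```

```bash
python3 shot.py w17
```

```text
28.05 [0.5113789  0.19857656 0.19014944] [ 3.14007093e+00 -5.50083497e-02  4.65748469e-06] [0.51334806 0.26599902 0.30581859]
```

View pics/w17.png

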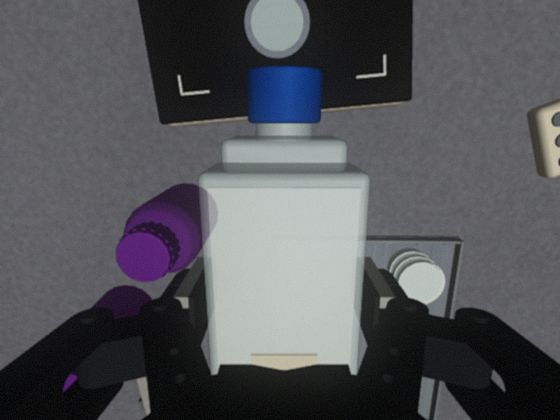

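Window centre is at (277,24), with the stage's near edge from (160,124) to (411,99).

```bash
python3 - <<'E'
from h import *
import pickle
from rig import cams
m=pickle.load(open("w17.pkl","rb"))[0]
g=cv2.cvtColor(cv2.imread("pics/w17.png"),cv2.COLOR_BGR2GRAY)[:66,200:360]
c,_=cv2.findContours((g>70).astype(np.uint8),cv2.RETR_EXTERNAL,cv2.CHAIN_APPROX_NONE)
for k in c:
    if len(k)>60:print(cv2.fitEllipse(k))
w=at(m,(277,24),.075);print(w)
t=cams.camera_model("top");print(at(t,(95+192.5/6-.5,190+279.5/6-.5),.075))
p=at(m,(160,122),.075);q=at(m,(411,97),.075);print(p,q,np.degrees(np.arctan2((q-p)[1],(q-p)[0])),np.linalg.norm(q-p))
p=at(m,(182,94),.075);q=at(m,(386,74),.075);print(p,q,np.degrees(np.arctan2((q-p)[1],(q-p)[0])))
E
```

```text
((76.70144653320312, 25.820331573486328), (60.941978454589844, 67.53668212890625), 91.14630889892578)
[0.51069166 0.32052898 0.075     ]
[0.51075495 0.32113644 0.075     ]
[0.43217256 0.26582703 0.075     ] [0.59445799 0.27548041 0.075     ] 3.404167616781209 0.16257229221990938
[0.44848642 0.28253215 0.075     ] [0.57792108 0.28979179 0.075     ] 3.2102029124608245
```

Window at (.5107,.3205), stage yaw 3.3°. Turning the flask lengthwise over it and lowering to 15 mm above.

Emit:
move_arm([
  [0.05, 0, 0.02, 0, 0, 0, 8],
  [0.05, 0, 0.05, 0, 0, 0, 16],
  [0.05, 0, 0.08, 0, 0, 0, 24],
  [0.05, 0, 0.1, 0, 0, 0, 32],
  [0.05, 0, 0.12, 0, 0, 0, 40],
  [0.05, 0, 0.12, 0, 0, 0, 48],
  [0.05, 0, 0.12, 0, 0, 0, 56],
  [0.05, 0, 0.12, 0, 0, 0, 64],
  [0.05, 0, 0.12, 0, 0, 0, 72],
  [0.05, 0, 0.12, 0, 0, 0, 80],
  [0.05, 0, 0.12, 0, 0, 0, 88],
  [0.05, 0, 0.12, 0, 0, 0, 95],
  [0.05, 0, 0.12, -0.02, 0, 0, 95],
  [0.05, 0, 0.12, -0.04, 0, 0, 95],
  [0.05, 0, 0.12, -0.06, 0, 0, 95],
  [0.05, 0, 0.12, -0.07, 0, 0, 95],
  [0.05, 0, 0.12, -0.073, 0, 0, 95],
  [0.05, 0, 0.12, -0.073, 0, 0, 95],
  [0.05, 0, 0.12, -0.073, 0, 0, 95],
])

```text
time_s: 30.0
tcp_pos: [0.5116, 0.3208, 0.1182]
tcp_rot: [2.159, 2.282, 0.003]
force: [0.3, 1.3, -0.8]
finger_gap: 0.691
```

```bash
python3 shot.py w18; python3 -c "
from rig import r,cams
import cv2
cv2.imwrite('pics/s18.png',cv2.resize(cams.camera('side')[50:200,150:350,::-1],None,fx=3.5,fy=3.5))"
```

```text
30.0 [0.51156225 0.32082999 0.11823351] [2.15915229 2.28165161 0.00261856] [0.44391549 0.31712893 0.23389405]
```

View pics/w18.png

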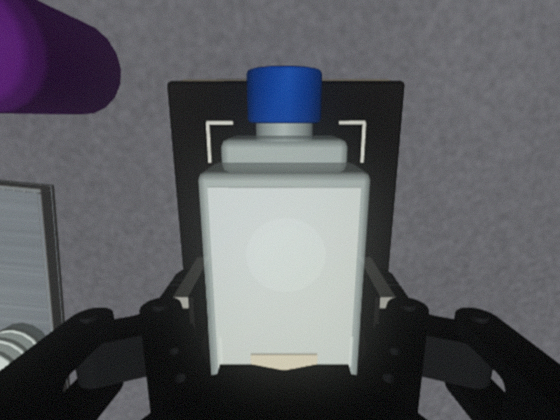

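View pics/s18.png

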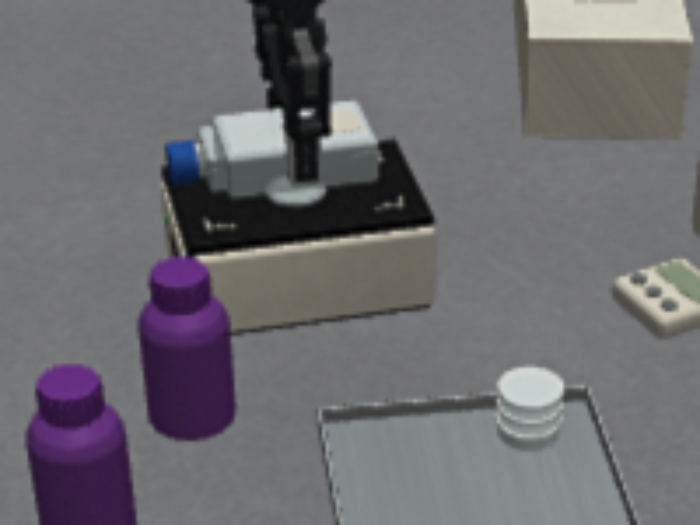

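The window is visible through the flask, centred at (286,255), and the flask is aligned with the stage. Lowering.

Emit:
move_arm([
  [0.05, 0, 0, -0.004, 0, 0, 0],
  [0.05, 0, 0, -0.008, 0, 0, 0],
  [0.05, 0, 0, -0.011, 0, 0, 0],
  [0.05, 0, 0, -0.013, 0, 0, 0],
  [0.05, 0, 0, -0.0145, 0, 0, 0],
  [0.05, 0, 0, -0.0145, 0, 0, 0],
  [0.05, 0, 0, -0.0145, 0, 0, 0],
])

```text
time_s: 30.8
tcp_pos: [0.5109, 0.3207, 0.1028]
tcp_rot: [-2.159, -2.282, -0.0]
force: [0.1, -0.2, -0.5]
finger_gap: 0.7
```

Emit:
move_arm([
  [0.05, 0, 0, -0.0005, 0, 0, 0],
  [0.05, 0, 0, -0.001, 0, 0, 0],
  [0.05, 0, 0, -0.001, 0, 0, 0],
])

```text
time_s: 31.1
tcp_pos: [0.5109, 0.3207, 0.1025]
tcp_rot: [-2.159, -2.282, -0.001]
force: [-1.6, -0.9, 4.8]
finger_gap: 0.696
```

Contact is confirmed at 4.8 N upward. Releasing slowly and retreating.

Emit:
move_arm([
  [0.058, 0, 0, 0, 0, 0, 0],
  [0.062, 0, 0, 0, 0, 0, 0],
  [0.066, 0, 0, 0, 0, 0, 0],
  [0.072, 0, 0, 0, 0, 0, 0],
  [0.078, 0, 0, 0, 0, 0, 0],
  [0.078, 0, 0, 0, 0, 0, 0],
  [0.078, 0, 0, 0, 0, 0, 0],
  [0.078, 0, 0, 0.01, 0, 0, 0],
  [0.078, 0, 0, 0.03, 0, 0, 0],
  [0.078, 0, 0, 0.06, 0, 0, 0],
  [0.078, 0, 0, 0.1, 0, 0, 0],
  [0.078, 0, 0, 0.13, 0, 0, 0],
  [0.078, 0, 0, 0.13, 0, 0, 0],
  [0.078, 0, 0, 0.13, 0, 0, 0],
])

```text
time_s: 32.5
tcp_pos: [0.511, 0.3208, 0.233]
tcp_rot: [2.159, 2.282, 0.003]
force: [-0.2, 0.0, 0.5]
finger_gap: 0.91
```

```bash
python3 shot.py w19; python3 -c "
from rig import r,cams
import cv2
cv2.imwrite('pics/s19.png',cv2.resize(cams.camera('side')[50:200,150:350,::-1],None,fx=3.5,fy=3.5))"
```

```text
32.5 [0.51098684 0.32077233 0.23296435] [2.15892803 2.2822026  0.00312835] [0.44331316 0.31700805 0.34862607]
```

View pics/w19.png

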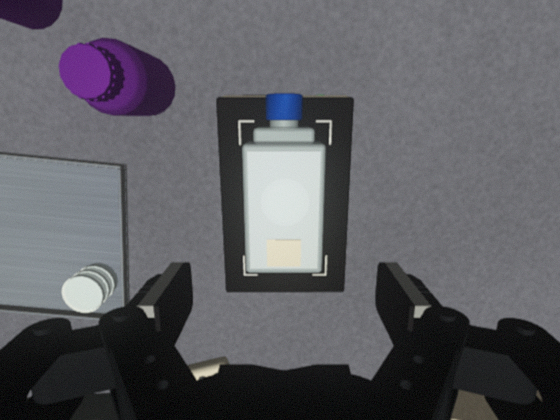

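View pics/s19.png

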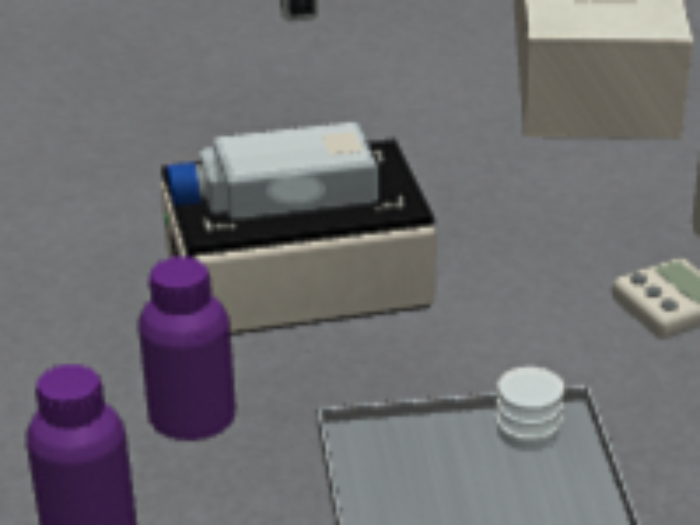

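```bash
python3 - <<'E'
from h import *
import pickle
m=pickle.load(open("w19.pkl","rb"))[0]
c=np.array([at(m,p,.104)[:2] for p in[(243,144),(324,144),(323,271),(246,271)]]);print(c.round(4),c.mean(0))
w=np.array([at(m,p,.075)[:2] for p in[(219,98),(353,98),(343,291),(226,291)]]);print(w.mean(0),w.round(4))
E
```

```text
[[0.4625 0.2899]
 [0.4594 0.3466]
 [0.5561 0.3541]
 [0.5593 0.2945]] [0.50935154 0.32125281]
[0.50960394 0.32230619] [[0.4315 0.2677]
 [0.4259 0.3691]
 [0.5877 0.3778]
 [0.5933 0.2747]]
```

Flask centre is within about 2 mm of the window. Now for the returns, starting with the jar.

Emit:
move_arm([
  [0.0854, 0, -0.03, 0, 0, 0, -8],
  [0.0854, 0, -0.06, 0, 0, 0, -16],
  [0.0854, 0, -0.09, 0, 0, 0, -24],
  [0.0854, 0, -0.12, 0, 0, 0, -32],
  [0.0854, 0, -0.15, 0, 0, 0, -40],
  [0.0854, 0, -0.18, 0, 0, 0, -48],
  [0.0854, 0, -0.21, 0, 0, 0, -56],
  [0.0854, 0, -0.24, 0, 0, 0, -64],
  [0.0854, 0, -0.27, 0, 0, 0, -72],
  [0.0854, 0, -0.3, 0, 0, 0, -80],
  [0.0854, 0, -0.33, 0, 0, 0, -88],
  [0.0854, 0, -0.36, 0, 0, 0, -96],
  [0.0854, 0, -0.36, 0, 0, 0, -96],
], newtons=45)

```text
time_s: 33.9
tcp_pos: [0.5096, -0.044, 0.231]
tcp_rot: [3.138, -0.092, -0.003]
force: [-0.2, -0.4, -0.0]
finger_gap: 1.004
```

Emit:
move_arm([
  [0.0854, -0.003, -0.03, 0, 0, 0, -8],
  [0.0854, -0.006, -0.06, 0, 0, 0, -16],
  [0.0854, -0.01, -0.09, 0, 0, 0, -24],
  [0.0854, -0.014, -0.12, 0, 0, 0, -32],
  [0.0854, -0.018, -0.15, 0, 0, 0, -40],
  [0.0854, -0.021, -0.18, 0, 0, 0, -48],
  [0.0854, -0.024, -0.21, 0, 0, 0, -56],
  [0.0854, -0.028, -0.25, 0, 0, 0, -64],
  [0.0854, -0.032, -0.284, 0, 0, 0, -72],
  [0.0854, -0.032, -0.284, 0, 0, 0, -80],
  [0.0854, -0.032, -0.284, 0, 0, 0, -81],
  [0.0854, -0.032, -0.284, -0.03, 0, 0, -81],
  [0.0854, -0.032, -0.284, -0.06, 0, 0, -81],
  [0.0854, -0.032, -0.284, -0.08, 0, 0, -81],
  [0.0854, -0.032, -0.284, -0.09, 0, 0, -81],
  [0.0854, -0.032, -0.284, -0.09, 0, 0, -81],
])

```text
time_s: 35.5
tcp_pos: [0.4787, -0.3216, 0.1403]
tcp_rot: [2.341, -2.094, -0.005]
force: [-0.4, 0.4, 0.8]
finger_gap: 1.003
```

```bash
python3 shot.py w20
```

```text
35.5 [ 0.47869181 -0.32158411  0.14031821] [ 2.34117643 -2.09449697 -0.00522067] [ 0.5453918  -0.31423611  0.25589021]
```

View pics/w20.png

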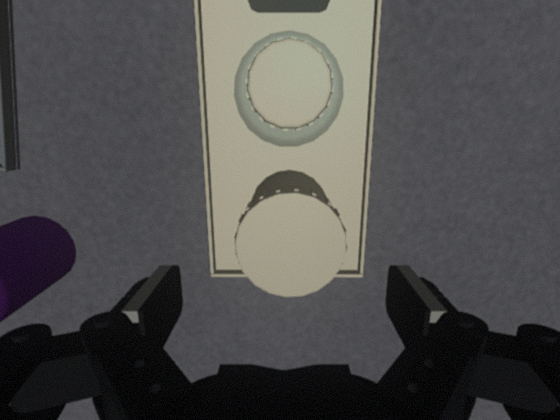

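```bash
python3 - <<'E'
from h import *
import pickle
m=pickle.load(open("w20.pkl","rb"))[0]
print(at(m,(291,245),.088),at(m,(290,84),.111))
E
```

```text
[ 0.48115358 -0.32474343  0.088     ] [ 0.55768897 -0.31499757  0.111     ]
```

Emit:
move_arm([
  [0.0854, 0.001, -0.001, -0.02, 0, 0, 0],
  [0.0854, 0.001, -0.001, -0.04, 0, 0, 0],
  [0.0854, 0.001, -0.001, -0.055, 0, 0, 0],
  [0.0854, 0.001, -0.001, -0.0595, 0, 0, 0],
  [0.0854, 0.001, -0.001, -0.0595, 0, 0, 0],
  [0.06, 0.001, -0.001, -0.0595, 0, 0, 0],
  [0.05, 0.001, -0.001, -0.0595, 0, 0, 0],
  [0.05, 0.001, -0.001, -0.0595, 0, 0, 0],
  [0.05, 0.001, -0.001, -0.0595, 0, 0, 0],
  [0.05, 0.001, -0.001, -0.0595, 0, 0, 0],
  [0.05, 0.001, -0.001, -0.0595, 0, 0, 0],
  [0.05, 0.001, -0.001, -0.0595, 0, 0, 0],
  [0.05, 0.001, -0.001, -0.04, 0, 0, 0],
  [0.05, 0.001, -0.001, -0.02, 0, 0, 0],
  [0.05, 0.001, -0.001, 0.02, 0, 0, 0],
  [0.05, 0.001, -0.001, 0.06, 0, 0, 0],
  [0.05, 0.001, -0.001, 0.0805, 0, 0, 0],
  [0.05, 0.001, -0.001, 0.0805, 0, 0, 0],
])

```text
time_s: 37.35
tcp_pos: [0.4808, -0.3254, 0.225]
tcp_rot: [-2.337, 2.097, -0.008]
force: [-0.8, 0.4, -1.8]
finger_gap: 0.687
```

```bash
python3 -c "
from rig import r,cams
import cv2
cv2.imwrite('pics/s21.png',cams.camera('side')[:,:,::-1])"
```

```text
(no output)
```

View pics/s21.png

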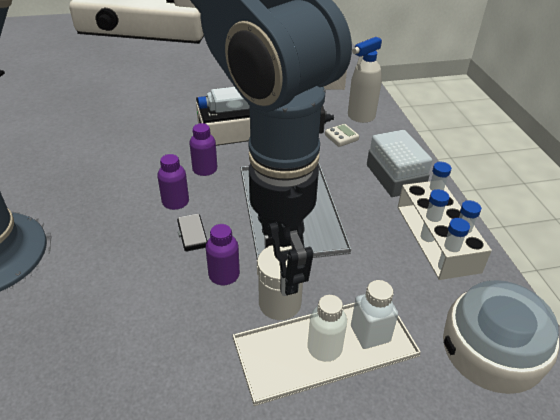

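Emit:
move_arm([
  [0.05, 0.007, 0.047, 0, 0, 0, 8],
  [0.05, 0.014, 0.094, 0, 0, 0, 16],
  [0.05, 0.021, 0.141, 0, 0, 0, 24],
  [0.05, 0.028, 0.188, 0, 0, 0, 32],
  [0.05, 0.035, 0.235, 0, 0, 0, 40],
  [0.05, 0.042, 0.282, 0, 0, 0, 48],
  [0.05, 0.05, 0.33, 0, 0, 0, 56],
  [0.05, 0.055, 0.37, 0, 0, 0, 64],
  [0.05, 0.058, 0.397, 0, 0, 0, 72],
  [0.05, 0.058, 0.397, 0, 0, 0, 80],
  [0.05, 0.058, 0.397, 0, 0, 0, 81.3],
  [0.05, 0.058, 0.397, 0, 0, 0, 81.3],
  [0.05, 0.058, 0.397, -0.04, 0, 0, 81.3],
  [0.05, 0.058, 0.397, -0.08, 0, 0, 81.3],
  [0.05, 0.058, 0.397, -0.11, 0, 0, 81.3],
  [0.05, 0.058, 0.397, -0.125, 0, 0, 81.3],
  [0.05, 0.058, 0.397, -0.135, 0, 0, 81.3],
  [0.05, 0.058, 0.397, -0.14, 0, 0, 81.3],
  [0.05, 0.058, 0.397, -0.141, 0, 0, 81.3],
  [0.05, 0.058, 0.397, -0.141, 0, 0, 81.3],
])

```text
time_s: 39.4
tcp_pos: [0.5378, 0.0719, 0.0835]
tcp_rot: [-3.139, 0.072, 0.001]
force: [-5.1, -1.6, 9.4]
finger_gap: 0.685
```

Emit:
move_arm([
  [0.05, 0, 0, 0, 0, 0, 0],
  [0.062, 0, 0, 0, 0, 0, 0],
  [0.068, 0, 0, 0, 0, 0, 0],
  [0.075, 0, 0, 0, 0, 0, 0],
  [0.0854, 0, 0, 0, 0, 0, 0],
  [0.0854, 0, 0, 0, 0, 0, 0],
  [0.0854, 0, 0, 0, 0, 0, 0],
  [0.0854, 0, 0, 0.02, 0, 0, 0],
  [0.0854, 0, 0, 0.06, 0, 0, 0],
  [0.0854, 0, 0, 0.1, 0, 0, 0],
  [0.0854, 0, 0, 0.137, 0, 0, 0],
  [0.0854, 0, 0, 0.137, 0, 0, 0],
  [0.0854, 0, 0, 0.137, 0, 0, 0],
])

```text
time_s: 40.7
tcp_pos: [0.538, 0.0729, 0.2188]
tcp_rot: [-3.14, 0.069, -0.002]
force: [-0.6, 0.4, -0.7]
finger_gap: 1.0
```

```bash
python3 shot.py w22; python3 -c "
from rig import r,cams
import cv2
cv2.imwrite('pics/s22.png',cams.camera('side')[:,:,::-1])"
```

```text
40.7 [0.53799034 0.0728892  0.21884126] [-3.13976627e+00  6.85782258e-02 -2.11340454e-03] [0.54036111 0.1400516  0.33467026]
```

View pics/w22.png

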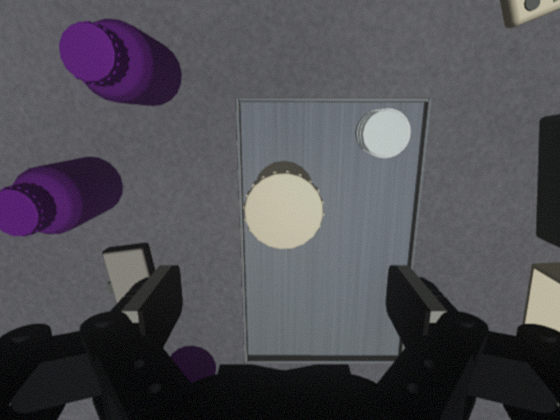

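View pics/s22.png

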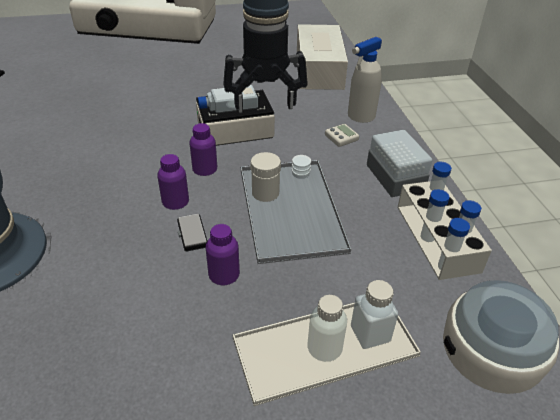

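Emit:
move_arm([
  [0.0854, 0.002, -0.047, 0, 0, 0, -8],
  [0.0854, 0.005, -0.094, 0, 0, 0, -16],
  [0.0854, 0.007, -0.141, 0, 0, 0, -24],
  [0.0854, 0.01, -0.188, 0, 0, 0, -32],
  [0.0854, 0.012, -0.235, 0, 0, 0, -40],
  [0.0854, 0.015, -0.282, 0, 0, 0, -48],
  [0.0854, 0.018, -0.33, 0, 0, 0, -56],
  [0.0854, 0.02, -0.37, 0, 0, 0, -64],
  [0.0854, 0.02, -0.388, 0, 0, 0, -72],
  [0.0854, 0.02, -0.388, 0, 0, 0, -80],
  [0.0854, 0.02, -0.388, 0, 0, 0, -81.3],
  [0.0854, 0.02, -0.388, -0.03, 0, 0, -81.3],
  [0.0854, 0.02, -0.388, -0.06, 0, 0, -81.3],
  [0.0854, 0.02, -0.388, -0.06, 0, 0, -81.3],
])

```text
time_s: 42.2
tcp_pos: [0.556, -0.3121, 0.1534]
tcp_rot: [2.34, -2.094, -0.015]
force: [-0.4, -0.3, -1.0]
finger_gap: 1.001
```

```bash
python3 shot.py w23;python3 - <<'E'
from h import *
import pickle
m=pickle.load(open("w22.pkl","rb"))[0]
print(at(m,(284,211),.088))
E
```

```text
42.2 [ 0.555968   -0.31212159  0.15341372] [ 2.33997831 -2.09390459 -0.01485301] [ 0.62331142 -0.30515247  0.26866499]
[0.53735863 0.07323295 0.088     ]
```

View pics/w23.png

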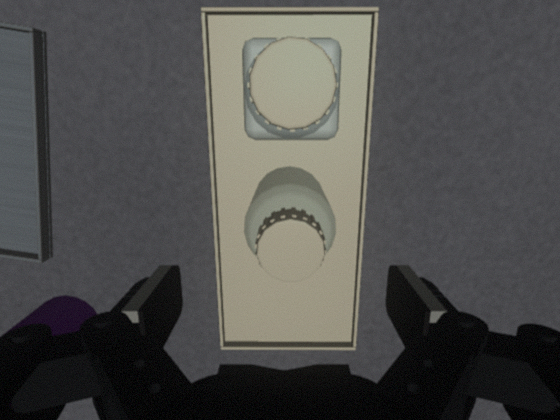

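The jar is back within about 1 mm. Descending on the round bottle.

```bash
python3 - <<'E'
from h import *
import pickle
m=pickle.load(open("w23.pkl","rb"))[0]
print(at(m,(291,250),.111),at(m,(293,83),.115))
E
```

```text
[ 0.55940063 -0.31483388  0.111     ] [ 0.63605266 -0.30668441  0.115     ]
```

Emit:
move_arm([
  [0.0854, 0, 0, -0.03, 0, 0, 0],
  [0.0854, 0, 0, -0.06, 0, 0, 0],
  [0.0854, 0, 0, -0.08, 0, 0, 0],
  [0.0854, 0, 0, -0.09, 0, 0, 0],
  [0.0854, 0, 0, -0.09, 0, 0, 0],
  [0.0854, 0, 0, -0.09, 0, 0, 0],
  [0.06, 0, 0, -0.09, 0, 0, 0],
  [0.045, 0, 0, -0.09, 0, 0, 0],
  [0.045, 0, 0, -0.09, 0, 0, 0],
  [0.045, 0, 0, -0.09, 0, 0, 0],
  [0.045, 0, 0, -0.09, 0, 0, 0],
  [0.045, 0, 0, -0.09, 0, 0, 0],
  [0.045, 0, 0, -0.09, 0, 0, 0],
  [0.045, 0, 0, -0.07, 0, 0, 0],
  [0.045, 0, 0, -0.05, 0, 0, 0],
  [0.045, 0, 0, -0.01, 0, 0, 0],
  [0.045, 0, 0, 0.03, 0, 0, 0],
  [0.045, 0, 0, 0.05, 0, 0, 0],
  [0.045, 0, 0, 0.05, 0, 0, 0],
])

```text
time_s: 44.15
tcp_pos: [0.5589, -0.3172, 0.2132]
tcp_rot: [-2.336, 2.098, -0.012]
force: [-0.3, 0.3, -2.5]
finger_gap: 0.637
```

```bash
python3 -c "
from rig import r,cams
import cv2
cv2.imwrite('pics/s24.png',cams.camera('side')[:,:,::-1])"
```

```text
(no output)
```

View pics/s24.png

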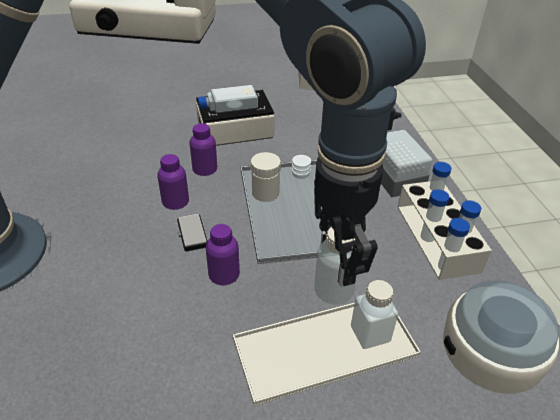

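Emit:
move_arm([
  [0.045, -0.003, 0.045, 0, 0, 0, 8],
  [0.045, -0.006, 0.09, 0, 0, 0, 16],
  [0.045, -0.01, 0.135, 0, 0, 0, 24],
  [0.045, -0.014, 0.18, 0, 0, 0, 32],
  [0.045, -0.017, 0.225, 0, 0, 0, 40],
  [0.045, -0.021, 0.27, 0, 0, 0, 48],
  [0.045, -0.025, 0.31, 0, 0, 0, 56],
  [0.045, -0.025, 0.324, 0, 0, 0, 64],
  [0.045, -0.025, 0.324, 0, 0, 0, 72],
  [0.045, -0.025, 0.324, 0, 0, 0, 80],
  [0.045, -0.025, 0.324, 0, 0, 0, 81.3],
  [0.045, -0.025, 0.324, 0, 0, 0, 81.3],
  [0.045, -0.025, 0.324, -0.03, 0, 0, 81.3],
  [0.045, -0.025, 0.324, -0.06, 0, 0, 81.3],
  [0.045, -0.025, 0.324, -0.09, 0, 0, 81.3],
  [0.045, -0.025, 0.324, -0.115, 0, 0, 81.3],
  [0.045, -0.025, 0.324, -0.13, 0, 0, 81.3],
  [0.045, -0.025, 0.324, -0.138, 0, 0, 81.3],
  [0.045, -0.025, 0.324, -0.14, 0, 0, 81.3],
  [0.045, -0.025, 0.324, -0.14, 0, 0, 81.3],
])

```text
time_s: 46.2
tcp_pos: [0.5323, 0.0083, 0.0696]
tcp_rot: [-3.139, 0.071, 0.003]
force: [-4.6, -0.6, 7.8]
finger_gap: 0.637
```

Emit:
move_arm([
  [0.045, 0, 0, -0.0005, 0, 0, 0],
  [0.045, 0, 0, -0.0005, 0, 0, 0],
  [0.06, 0, 0, -0.0005, 0, 0, 0],
  [0.066, 0, 0, 0, 0, 0, 0],
  [0.075, 0, 0, 0, 0, 0, 0],
  [0.0854, 0, 0, 0, 0, 0, 0],
  [0.0854, 0, 0, 0, 0, 0, 0],
  [0.0854, 0, 0, 0, 0, 0, 0],
  [0.0854, 0, 0, 0.02, 0, 0, 0],
  [0.0854, 0, 0, 0.06, 0, 0, 0],
  [0.0854, 0, 0, 0.1, 0, 0, 0],
  [0.0854, 0, 0, 0.14, 0, 0, 0],
  [0.0854, 0, 0, 0.15, 0, 0, 0],
  [0.0854, 0, 0, 0.15, 0, 0, 0],
])

```text
time_s: 47.6
tcp_pos: [0.5337, 0.0088, 0.2198]
tcp_rot: [-3.139, 0.069, -0.006]
force: [0.4, 0.7, -0.1]
finger_gap: 0.996
```

```bash
python3 shot.py w25; python3 -c "
from rig import r,cams
import cv2
cv2.imwrite('pics/s25.png',cams.camera('side')[:,:,::-1])"
```

```text
47.6 [0.53374218 0.00878365 0.21981218] [-3.13945184  0.06853883 -0.00560146] [0.53584425 0.0759001  0.33565414]
```

View pics/w25.png

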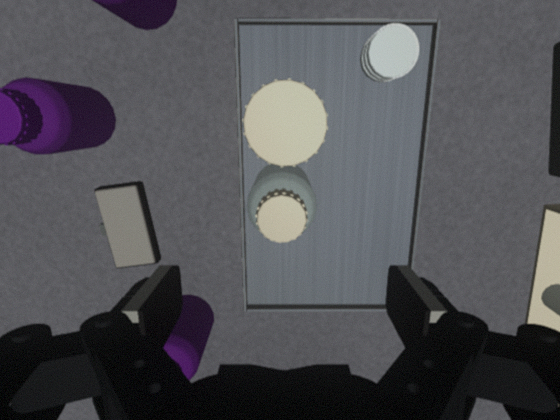

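View pics/s25.png

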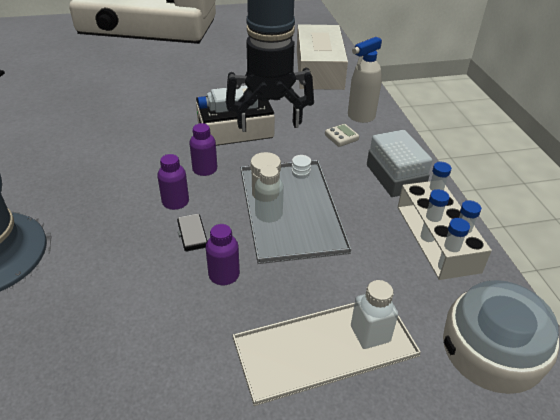

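Round bottle is back. Next the square bottle.

Emit:
move_arm([
  [0.0854, 0.015, -0.045, 0, 0, 0, -8],
  [0.0854, 0.03, -0.09, 0, 0, 0, -16],
  [0.0854, 0.045, -0.135, 0, 0, 0, -24],
  [0.0854, 0.06, -0.18, 0, 0, 0, -32],
  [0.0854, 0.075, -0.225, 0, 0, 0, -40],
  [0.0854, 0.09, -0.27, 0, 0, 0, -48],
  [0.0854, 0.104, -0.3155, 0, 0, 0, -56],
  [0.0854, 0.104, -0.3155, 0, 0, 0, -64],
  [0.0854, 0.104, -0.3155, 0, 0, 0, -72],
  [0.0854, 0.104, -0.3155, 0, 0, 0, -80],
  [0.0854, 0.104, -0.3155, 0, 0, 0, -81.3],
  [0.0854, 0.104, -0.3155, -0.03, 0, 0, -81.3],
  [0.0854, 0.104, -0.3155, -0.06, 0, 0, -81.3],
  [0.0854, 0.104, -0.3155, -0.09, 0, 0, -81.3],
  [0.0854, 0.104, -0.3155, -0.11, 0, 0, -81.3],
  [0.0854, 0.104, -0.3155, -0.13, 0, 0, -81.3],
  [0.0854, 0.104, -0.3155, -0.14, 0, 0, -81.3],
  [0.0854, 0.104, -0.3155, -0.1445, 0, 0, -81.3],
  [0.0854, 0.104, -0.3155, -0.1445, 0, 0, -81.3],
  [0.0854, 0.104, -0.3155, -0.1445, 0, 0, -81.3],
])

```text
time_s: 49.7
tcp_pos: [0.6374, -0.3074, 0.075]
tcp_rot: [-2.338, 2.098, -0.003]
force: [0.6, 0.4, 0.2]
finger_gap: 0.999
```

Emit:
move_arm([
  [0.06, 0, 0, 0, 0, 0, 0],
  [0.04, 0, 0, 0, 0, 0, 0],
  [0.04, 0, 0, 0, 0, 0, 0],
  [0.04, 0, 0, 0, 0, 0, 0],
  [0.04, 0, 0, 0, 0, 0, 0],
  [0.04, 0, 0, 0, 0, 0, 0],
  [0.04, 0, 0, 0, 0, 0, 0],
  [0.04, 0, 0, 0.02, 0, 0, 0],
  [0.04, 0, 0, 0.04, 0, 0, 0],
  [0.04, 0, 0, 0.08, 0, 0, 0],
  [0.04, 0, 0, 0.12, 0, 0, 0],
  [0.04, 0, 0, 0.14, 0, 0, 0],
  [0.04, 0, 0, 0.14, 0, 0, 0],
])

```text
time_s: 51.0
tcp_pos: [0.6378, -0.3088, 0.2192]
tcp_rot: [-2.336, 2.098, -0.013]
force: [-0.1, 0.4, -2.1]
finger_gap: 0.604
```

```bash
python3 -c "
from rig import r,cams
import cv2
cv2.imwrite('pics/s26.png',cams.camera('side')[:,:,::-1])"
```

```text
(no output)
```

View pics/s26.png

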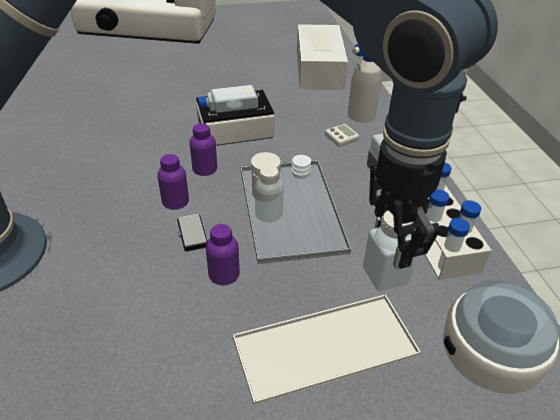

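Emit:
move_arm([
  [0.04, -0.018, 0.04, 0, 0, 0, 8],
  [0.04, -0.036, 0.08, 0, 0, 0, 16],
  [0.04, -0.054, 0.12, 0, 0, 0, 24],
  [0.04, -0.07, 0.16, 0, 0, 0, 32],
  [0.04, -0.085, 0.19, 0, 0, 0, 40],
  [0.04, -0.1, 0.22, 0, 0, 0, 48],
  [0.04, -0.108, 0.2425, 0, 0, 0, 56],
  [0.04, -0.108, 0.2425, 0, 0, 0, 64],
  [0.04, -0.108, 0.2425, 0, 0, 0, 72],
  [0.04, -0.108, 0.2425, 0, 0, 0, 80],
  [0.04, -0.108, 0.2425, 0, 0, 0, 81.3],
  [0.04, -0.108, 0.2425, 0, 0, 0, 81.3],
  [0.04, -0.108, 0.2425, -0.03, 0, 0, 81.3],
  [0.04, -0.108, 0.2425, -0.06, 0, 0, 81.3],
  [0.04, -0.108, 0.2425, -0.09, 0, 0, 81.3],
  [0.04, -0.108, 0.2425, -0.115, 0, 0, 81.3],
  [0.04, -0.108, 0.2425, -0.13, 0, 0, 81.3],
  [0.04, -0.108, 0.2425, -0.138, 0, 0, 81.3],
  [0.04, -0.108, 0.2425, -0.1395, 0, 0, 81.3],
  [0.04, -0.108, 0.2425, -0.1395, 0, 0, 81.3],
])

```text
time_s: 53.05
tcp_pos: [0.5293, -0.0647, 0.0748]
tcp_rot: [3.141, -0.071, 0.002]
force: [0.1, -0.2, -2.1]
finger_gap: 0.597
```

Emit:
move_arm([
  [0.04, 0, 0, -0.0005, 0, 0, 0],
  [0.04, 0, 0, -0.0005, 0, 0, 0],
  [0.056, 0, 0, -0.0005, 0, 0, 0],
  [0.06, 0, 0, -0.0005, 0, 0, 0],
  [0.07, 0, 0, 0, 0, 0, 0],
  [0.0854, 0, 0, 0, 0, 0, 0],
  [0.0854, 0, 0, 0, 0, 0, 0],
  [0.0854, 0, 0, 0, 0, 0, 0],
  [0.0854, 0, 0, 0.02, 0, 0, 0],
  [0.0854, 0, 0, 0.06, 0, 0, 0],
  [0.0854, 0, 0, 0.1, 0, 0, 0],
  [0.0854, 0, 0, 0.14, 0, 0, 0],
  [0.0854, 0, 0, 0.18, 0, 0, 0],
  [0.0854, 0, 0, 0.2, 0, 0, 0],
  [0.0854, 0, 0, 0.2, 0, 0, 0],
  [0.0854, 0, 0, 0.2, 0, 0, 0],
])

```text
time_s: 54.65
tcp_pos: [0.5285, -0.0641, 0.274]
tcp_rot: [-3.14, 0.068, 0.0]
force: [0.1, 0.8, -1.2]
finger_gap: 0.999
```

```bash
python3 shot.py w27; python3 -c "
from rig import r,cams
import cv2
cv2.imwrite('pics/s27.png',cams.camera('side')[:,:,::-1])
cv2.imwrite('pics/t27.png',cams.camera('top')[:,:,::-1])"
```

```text
54.65 [ 0.52851732 -0.06406295  0.27402383] [-3.14019414e+00  6.84542390e-02  2.24091069e-04] [0.53105282 0.00313626 0.38981503]
```

View pics/w27.png

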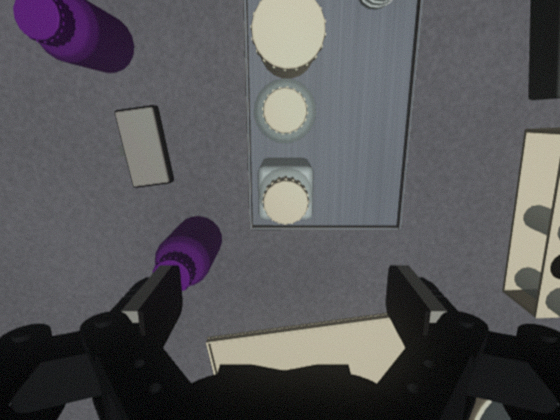

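View pics/s27.png

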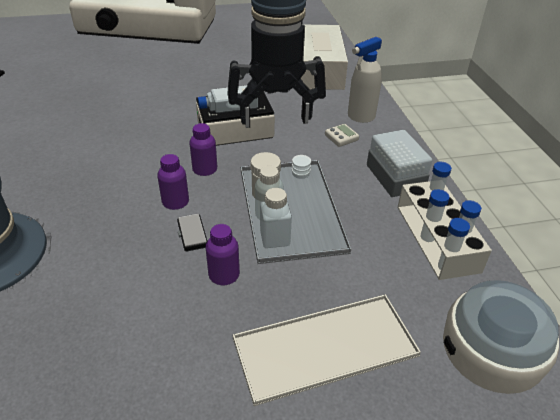

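View pics/t27.png

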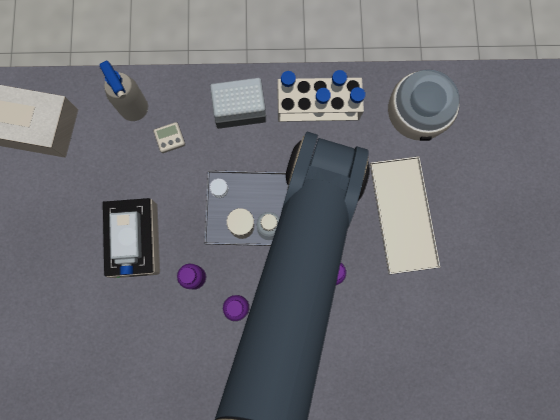

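```bash
python3 - <<'E'
from h import *
import pickle
m=pickle.load(open("w27.pkl","rb"))[0]
print(at(m,(288,31),.088),at(m,(284.5,111),.111),at(m,(286,201),.115))
d=cv2.absdiff(cv2.imread("pics/a_side.png")[140:270,150:360],cv2.imread("pics/s27.png")[140:270,150:360]).max(2)
cv2.imwrite("pics/diff.png",cv2.resize(np.clip(d.astype(int)*3,0,255).astype(np.uint8),None,fx=3,fy=3))
E
```

```text
[0.53666394 0.06960131 0.088     ] [0.53119507 0.00820514 0.111     ] [ 0.52932163 -0.06296322  0.115     ]
```

View pics/diff.png

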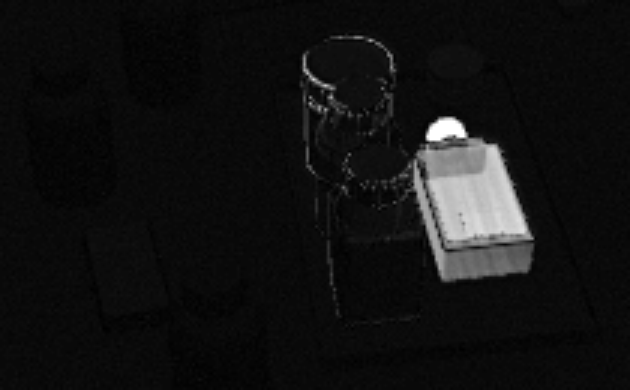

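The difference picture shows the containers back within about a pixel (1–2 mm). The dishes and slide case show no change. Handing in.

```bash
python3 -c "
from rig import r
print(r.get_state()['force']); print(r.close_job())"
```

```text
[ 0.49135429  0.19954729 -0.39231576]
the job is handed in; nothing more can be done
None
```

The job is done and handed in at about 55 s of the 141 s allowed. `close_job()` reports no verdict, so this rests on my own checks.

I moved the square bottle, round bottle and jar to the side tray. I then lifted the flask level, set it on the imager lengthwise with its cap toward the robot, and put all three containers back in their places.

- **Flask:** the wrist view after release showed its centre within about 2 mm of the window's centre and its length along the stage. I set it down until the wrist force showed contact (4.8 N), then released it.
- **Containers:** all three stand upright and released. The side camera's before/after difference shows them within about a pixel (1–2 mm) of where they started. The final wrist estimates agree to 1–2 mm, except the jar at about 4 mm. The jar was near the edge of that picture, and an earlier, more central view put it within 1 mm.
- **Left alone:** the difference picture shows the dish stack and slide case unmoved. The timer was outside that picture; by eye it looks in the same place in the top and side views.
- **Arm:** it ended clear of everything, with wrist force near zero.

No check failed.

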